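Throttle the purge and show the vial's base to the inspection camera

ROBOT

A 7-joint arm with a two-finger parallel gripper is mounted at the origin on a cart in front of the work surface, level with it; the furniture and walls round the work are solid. World frame = base frame: x ahead of the robot, y to its left, z up, the work surface at z = 0. Lengths are in m, angles in rad, forces in N, time in s.
With the tool pointing down it reaches from about 0.4 to 0.75 m from the base axis. Payload 19.5 kg.
Tool frame: the origin (TCP) lies at the very end of the fingers, on their centre line; the grasp point (between the pads) lies 19 mm behind it; z points along the fingers, y is the direction in which the jaws open and shut (so a half turn about z gives the same grasp; the last joint's range is limited). The gripper opens to 85 mm and grips with 20 to 120 N. Pads are 22 mm wide; open, the fingers measure 114 mm over their backs; the gripper's body (76 mm by 85 mm) begins 54 mm behind the grasp point. The pads swing forward as they close: fully open they stand 13 mm farther back than shut.
Start: joints at [-1.323, 0.707, -0.028, 1.485, 0.022, 0.951, -0.075], TCP at [0.164, 0.551, 0.231] pointing down, gripper open.
Joint ranges: [-2.71, 2.71], [-0.32, 2.16], [-1.57, 1.52], [0, 2.45], [-1.46, 4.6], [0, 2.02], [-2.83, 2.83]. Speed limits (rad/s): [1.89, 1.89, 2.57, 2.57, 3.01, 3.01, 3.01].

INTERFACE

Orientations are given as a 3x3 rotation matrix whose columns are the frame's x, y, z axes.
In Python, from station import ctrl, viewer gives the robot as it stands. The module is installed in compiled form; this text tells all that it offers.
- The arm moves only by the tool step_arm, never from a script. Its argument "deltas" is a list of rows, each an object of numbers: "dx", "dy", "dz": the shift along the tool's x, y, z in cm; "wx", "wy", "wz": the turn, a rotation vector about the tool's x, y, z in degrees. A call has 1 to 5 rows; each row is the pose to reach, as a shift and turn from the pose commanded when the call began, along the tool's axes at that moment; what a row does not reach only later rows make up. A row lasts 1/8 s, in which the tool goes at most 62.5 mm and 10.7 degrees, less where a joint would pass 70% of its speed; a pose out of reach is approached as far as the arm can. A call with a gripper value outside its range is refused whole. "gripper" is the closure, from -1 (fully open) to 1 (shut), set as the call begins (left out, the last holds). The fingers move at their own pace and stop on an object; "force" is the grip in N (left out, the last holds). Time passes only in rows, so rows that repeat a pose let the fingers close. It gives the time, the measured TCP pose, the force and the opening at its end, in the units of the state.
- ctrl.read_state(): the state, without advancing time (a new reading comes with each control period).
- viewer.snapshot(name): name is "scene" or "top" or "wrist"; returns a dict with "image" (420x560x3 uint8, blue, green, red), "z_map" (420x560 float32, m along the optical axis (not along the pixel's ray), 0 where there is no reading), "fx", "fy", "cx", "cy" (pixels), "D" ([k1, k2, p1, p2, k3] as OpenCV has them; the pictures are not rectified), "eye" and "orientation" of the camera in the world. Camera axes: x right, y up, looking along -z (the intrinsics and any distortion apply to the point x, -y, -z); pixel columns grow to the right and rows downward; lengths in m; the calibration is good to about 2 mm. A picture is of the moment at which its call begins.
- ctrl.sign_off(): hands the job in, once; it reports no verdict.
Trained networks look in a picture, given as the dict that the camera call returned (one of the last four; its "shot" number tells which), for a name from the list of things; names that differ only in an ending like _2 or _b are one class to them, and where a whole thing is asked for, a point or a joint stands for the part that bears it (a point fixed in the world has none). Each returns a list of dicts, best first, with "confidence" (0 to 1); they miss things now and then, are a little off and sometimes report something else, mostly with a low value. They report only what shows in the picture. A call takes as long as a camera call. They do not tell look-alikes from the thing itself.
- viewer.boxes_of(name, picture): "point" ([x, y, z] in m, in world coordinates, good to about 4 mm: the middle of the surface that is visible of it).
- viewer.silhouettes(name, picture): "mask" (420x560 bool, what is visible of it).
The state is a dict: "time": time; "joint_pos": joint angles; "dq": joint speeds; "joint_torque": joint torques, N m; "eef_pos": TCP position; "tcp_rot": TCP orientation; "contact_force": force on the tool from outside, world axes, zero at the start; "torque": the same for the moment, N m; "gripper_width": finger opening in m.
Only numpy, scipy, OpenCV 4.12 (cv2) and the standard library are available. Lean on these libraries where they do the work, as an engineer would, in place of code of your own. Each camera call takes 0.05 s, during which the arm holds its last target. There are 200 camera calls.

TASK

First set the cock on the purge block half open, its pointer on the middle mark, while the vial is still in its well. Then lift the glass vial out of the purge block and present it to the small inspection camera: its base squarely facing the lens, centred on the lens's line of sight and about 60 mm from the glass. Finish while still holding the vial there, steady in the air; leave the two blanking plugs in the block and the spare vial on the table alone, and do not bump the camera.

Things in the scene. Friction and masses are not known exactly. Their poses are not given: they have to be found in the camera images.
- purge_block: Aluminium block fixed to the table, 70 x 190 mm, 35 mm high: a row of three round wells 32 mm wide, 25 mm deep, and a brass cock beyond one end. Origin on the table on its centre line, z up, y along the row: wells at own y = -100, -40, +20 mm, cock's axis at own y = +100 mm (all at own x = 0). Its x points away from the robot, turned up to 20 degrees either way.
- cock (a joint): Quarter-turn cock, vertical axis; rad, 0 closed to 1.571 fully open, counter-clockwise from above. At value q the pointer end of its black wing handle points q counter-clockwise from the block's own +x, at 1.571 along its +y. Half open: 0.785, pointer at the middle, thickest of the three black marks. Starts at 1.1 to 1.5, stays where left, friction about 0.06 N m.
- cock_axis (a point): On the cock's axis, 66 mm above the table, 4 mm below the wing's top. The wing is a bar 40 mm long and 10 mm thick, 46 to 70 mm above the table, with a 19 mm round hub in its middle (up to 76 mm): gripped across at the middle it measures 19 mm. The 66 mm wide steel disc under it has its top 40 mm above the table.
- vial: Glass vial with white cap standing in one of the block's three wells: body 28 mm in diameter, 48 mm high, a 21 mm wide cap above it, 57 mm overall. Origin at the centre of its base, z axis towards the cap. In the well its base is 10 mm above the table, so 32 mm stands out of the block; about 2 mm play all round. 20 to 42 g.
- vial_base (a point): Centre of the vial's base (same point as its origin).
- vial_cap (a point): Centre of the top of the vial's cap, 57 mm from the base along its axis.
- camera_stand: Small inspection camera on a steel base plate 130 x 90 x 10 mm, fixed to the table. Origin under the middle of the plate, z up; the camera looks up and towards the stand's own -x side (roughly towards the robot, turned up to 20 degrees either way). To its left stand the 250 mm high blue bath, a 225 mm high pen in its stand and a 100 mm high console: pass above them.
- camera_head: The camera, fixed in its stand: origin at the centre of the lens glass, 125 mm above the table and 35 mm to the stand's -x side. Its own z axis is the line of sight out of the lens, leaning 35 degrees from vertical towards the stand's -x. Black lens barrel 36 mm wide, 37 mm long, then a 44 x 44 x 58 mm housing behind it.
- plug_1: Grey blanking plug in one of the wells: a round head 34 mm wide that stands 10 mm above the block. Origin at the foot of its shank, z up.
- plug_2: Second blanking plug, the same, in another well.
- spare_vial: A spare vial of the same make that stands on the table outside the block; not to be used. Origin at the centre of its base.
Things that resemble listed ones, but are neither listed nor needed, are in the scene too. Leave any green look-alike of the vial alone.

How it is judged:
By the outcome, as a careful person would: the job done as asked, in the order asked, and still so for the second after the job is handed in, while the arm keeps its last pose, push and grip.
It also fails if it takes over 51 s, if anything falls off the work surface, if the arm or the gripper's body presses on something with over 40 N, if the wrist force passes 120 N, or if a joint passes its speed limit or range.

## Working session

There is one attempt and no reset: what is moved stays moved. The work goes in short steps, Python scripts to look and compute and a tool call to move; the robot and the scene stay as the last step left them, time stands still between calls to the robot, and variables do not carry over. Pictures are saved under pics/ and viewed, about 8 in all and at most 12, crops included, and the job is handed in when it is done.

Besides the shell and the picture viewer there is one more tool, called after "Call:" by a JSON object that holds its "name" and its "arguments". step_arm: Moves the arm, as the interface text tells. Its arguments: {"type":"object","properties":{"deltas":{"type":"array","items":{"type":"object","properties":{"dx":{"type":"number"},"dy":{"type":"number"},"dz":{"type":"number"},"wx":{"type":"number"},"wy":{"type":"number"},"wz":{"type":"number"}}}},"gripper":{"type":"number"},"force":{"type":"number"}},"required":["deltas"]}

```bash
mkdir -p pics; cat > h.py <<'E'
import numpy as np, cv2
from station import ctrl, viewer
np.set_printoptions(precision=4, suppress=True)
def world(s, mask=None):
    """3D world point per pixel (HxWx3), nan where no depth"""
    h,w=s["z_map"].shape
    u,v=np.meshgrid(np.arange(w,dtype=np.float32),np.arange(h,dtype=np.float32))
    K=np.array([[s["fx"],0,s["cx"]],[0,s["fy"],s["cy"]],[0,0,1.]])
    p=cv2.undistortPoints(np.stack([u.ravel(),v.ravel()],1)[:,None].astype(np.float64),K,np.array(s["D"],float))[:,0].reshape(h,w,2)
    z=s["z_map"].astype(float); z=np.where(z>0,z,np.nan)
    c=np.stack([p[...,0]*z,-p[...,1]*z,-z],-1)
    return c@np.array(s["orientation"]).T+np.array(s["eye"])
E
python3 - <<'E'
from h import *
st=ctrl.read_state(); print(st["time"],st["eef_pos"],st["tcp_rot"],st["gripper_width"])
for n in ["scene","top"]:
    s=viewer.snapshot(n); cv2.imwrite(f"pics/{n}0.png",s["image"]); print(n,s["eye"],s["fx"])
    np.savez(f"{n}0.npz",**{k:np.array(v) for k,v in s.items()})
    for o in ["purge_block","cock","vial","vial_cap","camera_stand","camera_head","plug_1","spare_vial"]:
        for d in viewer.boxes_of(o,s)[:4]: print(o,d["point"],round(d["confidence"],2))
E
```

```text
0.0 [0.1643 0.5508 0.2309] [[-0.9583  0.2858 -0.0002]
 [ 0.2858  0.9583 -0.001 ]
 [-0.0001 -0.001  -1.    ]] 0.08520361329940958
scene [-0.0131 -0.506   0.6792] 507.2841044191638
purge_block [0.4935, -0.1905, 0.0343] 0.92
cock [0.4848, -0.0801, 0.0667] 0.73
vial [0.6096, -0.2914, 0.0348] 0.96
vial [0.5241, -0.2722, 0.0501] 0.85
vial_cap [0.6079, -0.2925, 0.0307] 0.7
vial_cap [0.5261, -0.2777, 0.0447] 0.67
camera_stand [0.7474, -0.0626, 0.0138] 0.68
camera_stand [0.494, -0.1887, 0.0314] 0.42
camera_head [0.7387, -0.0573, 0.1044] 0.71
camera_head [0.5231, -0.274, 0.0491] 0.17
plug_1 [0.5057, -0.153, 0.0461] 0.63
plug_1 [0.5148, -0.2127, 0.0425] 0.58
spare_vial [0.6936, -0.2765, 0.0307] 0.75
spare_vial [0.5247, -0.2713, 0.0469] 0.15
top [ 0.5196 -0.1661  1.1392] 490.8523298693803
purge_block [0.508, -0.1846, 0.0365] 0.92
vial [0.5326, -0.2639, 0.067] 0.65
vial_cap [0.5307, -0.2634, 0.0682] 0.43
vial_cap [0.6155, -0.2868, 0.0458] 0.41
camera_stand [0.7508, -0.0555, 0.0092] 0.96
camera_head [0.7609, -0.0555, 0.098] 0.91
plug_1 [0.5063, -0.1476, 0.0456] 0.48
plug_1 [0.5167, -0.2111, 0.0464] 0.48
plug_1 [0.7503, -0.0547, 0.0103] 0.48
spare_vial [0.6955, -0.2728, 0.0496] 0.47
spare_vial [0.5055, -0.151, 0.0427] 0.16
```

View pics/scene0.png

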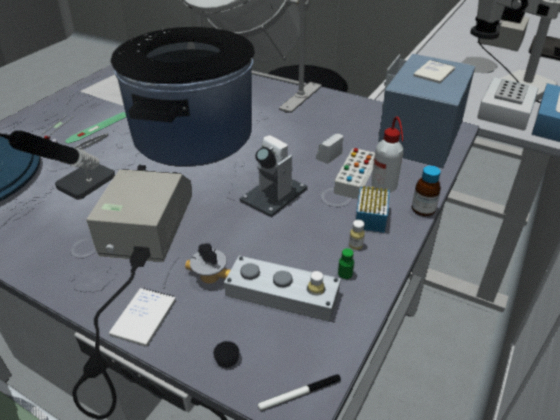

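View pics/top0.png

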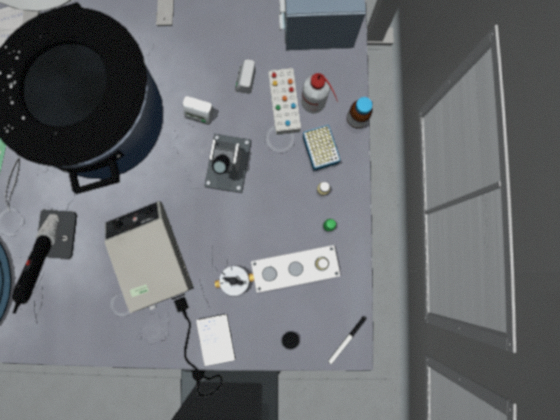

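The vial in the well shows at scene (317,283) / top (323,264). Two things look like it: the green-capped one at scene (346,264) / top (330,225), and the spare at scene (357,235) / top (323,188), both standing on the table. The one in the well with a white cap is the target. Next I measure and view an enlarged crop.

```bash
python3 - <<'E'
from h import *
s=dict(np.load("top0.npz")); W=world(s); im=s["image"]
sc=dict(np.load("scene0.npz")); WS=world(sc)
def rect(W,c,r,z0,z1,name):
    m=(np.hypot(W[...,0]-c[0],W[...,1]-c[1])<r)&(W[...,2]>z0)&(W[...,2]<z1)
    m8=cv2.morphologyEx(m.astype(np.uint8),cv2.MORPH_OPEN,np.ones((3,3)))
    n,l,st,_=cv2.connectedComponentsWithStats(m8); k=1+np.argmax(st[1:,4]); P=W[l==k]
    q=cv2.minAreaRect((P[:,:2]*1000).astype(np.float32)); print(name,q,len(P),np.median(P[:,2]))
rect(W,(0.508,-0.19),.12,.028,.04,"block top")
rect(W,(0.75,-0.055),.1,.006,.016,"plate top")
rect(WS,(0.508,-0.19),.12,.028,.04,"block scene")
m=(np.hypot(W[...,0]-.6,W[...,1]+.1)<.4)&(W[...,2]<.004); print("table z",np.nanmedian(W[...,2][m]))
for n,WW in(("top",W),("scene",WS)):
  for c,r,z0,z1,k in(((.53,-.265),.03,.06,.08,"cap"),((.485,-.078),.04,.062,.074,"wing"),((.485,-.078),.04,.074,.08,"hub"),((.51,-.15),.025,.041,.05,"plugA"),((.516,-.211),.025,.041,.05,"plugB"),((.485,-.078),.045,.036,.044,"disc")):
    P=WW[(np.hypot(WW[...,0]-c[0],WW[...,1]-c[1])<r)&(WW[...,2]>z0)&(WW[...,2]<z1)]
    if len(P)>3:
        q=cv2.minAreaRect((P[:,:2]*1000).astype(np.float32)); print(n,k,len(P),P.mean(0),q)
a=cv2.resize(im[240:310,190:350],None,fx=5,fy=5,interpolation=cv2.INTER_CUBIC)
b=cv2.resize(im[125:205,190:270],None,fx=3,fy=3,interpolation=cv2.INTER_CUBIC)
c=cv2.resize(sc["image"][120:220,230:310],None,fx=2.4,fy=2.4,interpolation=cv2.INTER_CUBIC)
o=np.zeros((590,800,3),np.uint8);o[:350,:800]=a;o[350:590,:240]=b;o[350:590,250:250+c.shape[1]]=c
d=cv2.resize(sc["image"][240:300,180:255],None,fx=4,fy=4,interpolation=cv2.INTER_CUBIC); o[350:590,460:760]=d[:240,:300]
cv2.imwrite("pics/crop1.png",o)
E
```

```text
block top ((520.9369506835938, -210.3113250732422), (68.13653564453125, 190.5171661376953), 11.554220199584961) 2050 0.034777186023936535
plate top ((766.0962524414062, -52.001251220703125), (89.12846374511719, 131.1703338623047), 80.31461334228516) 986 0.009712876013691862
block scene ((520.41943359375, -210.4407958984375), (74.94200897216797, 194.5940399169922), 11.480193138122559) 2696 0.03643244267813023
table z -0.000595758587293993
top cap 66 [ 0.5327 -0.2688  0.0666] ((532.7330932617188, -268.8576965332031), (17.42793083190918, 17.434125900268555), 1.3549506664276123)
top wing 63 [ 0.4938 -0.0763  0.0704] ((494.7042541503906, -75.12996673583984), (37.19773483276367, 17.173564910888672), 89.99774932861328)
top hub 44 [ 0.4941 -0.0732  0.0761] ((494.6618347167969, -72.91585540771484), (18.404706954956055, 16.3254337310791), 28.084129333496094)
top plugA 158 [ 0.5089 -0.1515  0.0445] ((509.0695495605469, -151.4359130859375), (29.78776741027832, 29.745107650756836), 45.50953674316406)
top plugB 165 [ 0.5205 -0.2105  0.0446] ((520.5109252929688, -210.23370361328125), (28.7655410766
[... 342 characters left out ...]
107 [ 0.4885 -0.082   0.0689] ((490.83392333984375, -76.76429748535156), (42.66144561767578, 14.549528121948242), 81.91241455078125)
scene hub 64 [ 0.4924 -0.076   0.0766] ((493.0087585449219, -76.1272964477539), (17.32564926147461, 16.528757095336914), 69.9864273071289)
scene plugA 222 [ 0.507  -0.1553  0.0453] ((508.3669738769531, -155.52447509765625), (32.2867317199707, 32.77463912963867), 83.48284912109375)
scene plugB 229 [ 0.5189 -0.2137  0.0453] ((520.0341186523438, -213.22677612304688), (31.180665969848633, 32.02073287963867), 60.59614181518555)
scene disc 543 [ 0.4875 -0.0788  0.0416] ((495.3302917480469, -79.25530242919922), (64.2989273071289, 72.66600799560547), 35.16468811035156)
```

View pics/crop1.png

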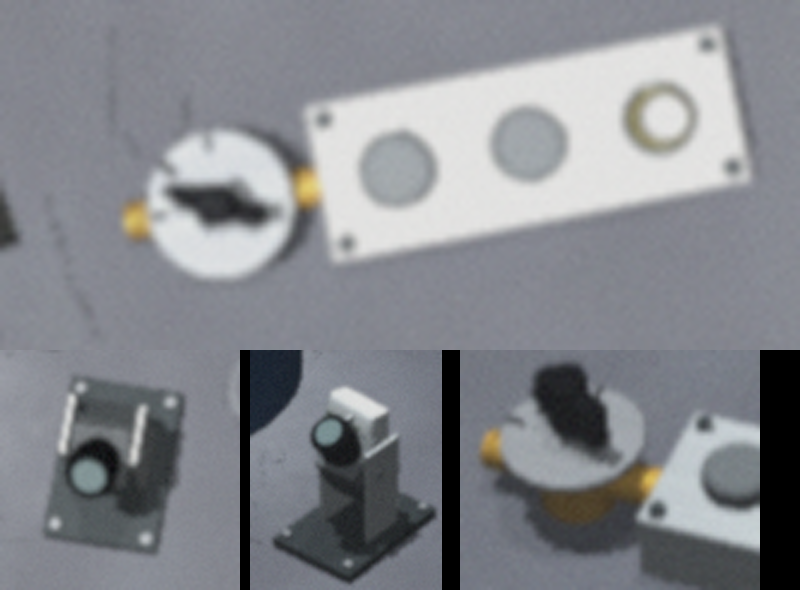

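Crop 1 shows three things:
- **Vial:** white-capped, in the right-hand well at crop (660,118).
- **Cock:** the pointer is at about (165,188), between the thick middle mark (168,165) and the open mark (157,217).
- **Lens:** at about (90,478), on the robot side of its plate.

Next I refine the angles and plan the transit.

```bash
cat >> h.py <<'E'
from scipy.spatial.transform import Rotation as Ro
def down(yaw_jaw):
    """tool pointing down, jaw (y) axis at world angle yaw_jaw deg"""
    a=np.radians(yaw_jaw); y=np.array([np.cos(a),np.sin(a),0]); z=np.array([0,0,-1.]); return np.stack([np.cross(y,z),y,z],1)
def rows(p0,R0,poses,nd=2):
    for i in range(0,len(poses),5):
        out=[]
        for p,R in poses[i:i+5]:
            d=R0.T@(np.array(p)-p0)*100; w=Ro.from_matrix(R0.T@R).as_rotvec(degrees=True)
            out.append("{"+",".join(f'"{k}":{v:.{nd}f}' for k,v in zip(["dx","dy","dz","wx","wy","wz"],[*d,*w]) if abs(v)>=.005)+"}")
        print("["+",".join(out)+"]"); p0,R0=np.array(poses[min(i+4,len(poses)-1)][0]),poses[min(i+4,len(poses)-1)][1]
E
python3 - <<'E'
from h import *
for n in("top0","scene0"):
    s=dict(np.load(n+".npz")); W=world(s); g=s["image"].max(2)
    for z0,z1 in((.045,.08),(.06,.08)):
        P=W[(np.hypot(W[...,0]-.4935,W[...,1]+.0735)<.028)&(W[...,2]>z0)&(W[...,2]<z1)&(g<90)]
        c=P.mean(0); _,_,V=np.linalg.svd(P[:,:2]-c[:2]); a=np.degrees(np.arctan2(V[0,1],V[0,0]))%180
        print(n,len(P),c,"wing angle",a,"own",a-11.5)
    P=W[(np.hypot(W[...,0]-.732,W[...,1]+.046)<.016)&(W[...,2]>.105)&(W[...,2]<.14)]; print("lens pts",len(P),P.mean(0)); 
    c=P.mean(0);_,S,V=np.linalg.svd(P-c);print("normal",V[2]*np.sign(V[2,2]),S)
    for L in((.7316,-.0461,.125),(.4935,-.0731,.076)):
        q=np.array(s["orientation"]).T@(np.array(L)-s["eye"]); q=q*[1,-1,-1]
        K=np.array([[s["fx"],0,s["cx"]],[0,s["fy"],s["cy"]],[0,0,1.]]); print("px",cv2.projectPoints(q[None],np.zeros(3),np.zeros(3),K,s["D"])[0].ravel())
st=ctrl.read_state(); p0,R0=st["eef_pos"],st["tcp_rot"]
poses=[((.164,.551,.27),down(73.4)),((.164,.551,.31),down(73.4))]
n=13
for k in range(1,n+1):
    t=k/n; th=np.radians(73.4+(-8.5-73.4)*t); r=.575-.075*t
    poses.append(((r*np.cos(th),r*np.sin(th),.31 if t<.75 else .31-(t-.75)*4*.13),down(73.4-86.4*t)))
rows(p0,R0,poses)
E
```

```text
top0 77 [ 0.4936 -0.0757  0.0733] wing angle 77.35927758342075 own 65.85927758342075
top0 77 [ 0.4936 -0.0757  0.0733] wing angle 77.35927758342075 own 65.85927758342075
lens pts 181 [ 0.7328 -0.0467  0.1249]
normal [-0.5543  0.0781  0.8286] [0.117  0.1082 0.0264]
px [219.3836 167.1088]
px [232.3419 280.6049]
scene0 255 [ 0.4891 -0.0801  0.0663] wing angle 79.6397133833796 own 68.1397133833796
scene0 181 [ 0.4897 -0.0799  0.071 ] wing angle 79.0525136387286 own 67.5525136387286
lens pts 175 [ 0.7313 -0.0489  0.1237]
normal [-0.6882 -0.0015  0.7255] [0.1198 0.0998 0.0396]
px [260.8928 154.6169]
px [205.0116 246.4344]
[{"dx":0.03,"dy":-0.01,"dz":-3.87,"wx":-0.01},{"dx":0.03,"dy":-0.01,"dz":-7.87,"wx":-0.01},{"dx":-6.24,"dy":-0.92,"dz":-7.87,"wx":-0.01,"wz":6.64},{"dx":-12.29,"dy":-2.51,"dz":-7.87,"wx":-0.01,"wz":13.29},{"dx":-18.06,"dy":-4.74,"dz":-7.87,"wx":-0.01,"wz":19.94}]
[{"dx":-6.07,"dy":-0.80,"wz":6.65},{"dx":-11.96,"dy":-2.25,"wz":13.29},{"dx":-17.59,"dy":-4.33,"wz":19.94},{"dx":-22.89,"dy":-6.98,"wz":26.58},{"dx":-27.82,"dy":-10.18,"wz":33.23}]
[{"dx":-5.78,"dy":-0.61,"wz":6.65},{"dx":-11.39,"dy":-1.85,"dz":1.00,"wz":13.29},{"dx":-16.77,"dy":-3.68,"dz":5.00,"wz":19.94},{"dx":-21.85,"dy":-6.07,"dz":9.00,"wz":26.58},{"dx":-26.59,"dy":-8.98,"dz":13.00,"wz":33.23}]
```

Call:
{"name": "step_arm", "arguments": {"deltas": [{"dz":-3.9},{"dz":-7.9},{"dx":-6.2,"dy":-0.9,"dz":-7.9,"wz":6.6},{"dx":-12.3,"dy":-2.5,"dz":-7.9,"wz":13.3},{"dx":-18.1,"dy":-4.7,"dz":-7.9,"wz":19.9}], "gripper": -1}}

```text
invalid input at $.deltas[0]: expected keys dx, dy, dz, wx, wy, wz
```

Call:
{"name": "step_arm", "arguments": {"deltas": [{"dx":-6.1,"dy":-0.8,"wz":6.6},{"dx":-12.0,"dy":-2.2,"wz":13.3},{"dx":-17.6,"dy":-4.3,"wz":19.9},{"dx":-22.9,"dy":-7.0,"wz":26.6},{"dx":-27.8,"dy":-10.2,"wz":33.2}]}}

```text
invalid input at $.deltas[0]: expected keys dx, dy, dz, wx, wy, wz
```

Call:
{"name": "step_arm", "arguments": {"deltas": [{"dx":-5.8,"dy":-0.6,"wz":6.6},{"dx":-11.4,"dy":-1.8,"dz":1.0,"wz":13.3},{"dx":-16.8,"dy":-3.7,"dz":5.0,"wz":19.9},{"dx":-21.8,"dy":-6.1,"dz":9.0,"wz":26.6},{"dx":-26.6,"dy":-9.0,"dz":13.0,"wz":33.2}]}}

```text
invalid input at $.deltas[0]: expected keys dx, dy, dz, wx, wy, wz
```

Call:
{"name": "step_arm", "arguments": {"deltas": [{"dx":0,"dy":0,"dz":-3.9,"wx":0,"wy":0,"wz":0},{"dx":0,"dy":0,"dz":-7.9,"wx":0,"wy":0,"wz":0},{"dx":-6.2,"dy":-0.9,"dz":-7.9,"wx":0,"wy":0,"wz":6.6},{"dx":-12.3,"dy":-2.5,"dz":-7.9,"wx":0,"wy":0,"wz":13.3},{"dx":-18.1,"dy":-4.7,"dz":-7.9,"wx":0,"wy":0,"wz":19.9}], "gripper": -1}}

```text
time: 1.52
eef_pos: [0.3257, 0.4532, 0.3103]
tcp_rot: [[-0.802, 0.598, 0.0], [0.598, 0.802, 0.0], [-0.0, 0.0, -1.0]]
contact_force: [0.7, 0.8, -0.3]
gripper_width: 0.0851
```

Call:
{"name": "step_arm", "arguments": {"deltas": [{"dx":-6.1,"dy":-0.8,"dz":0,"wx":0,"wy":0,"wz":6.6},{"dx":-12.0,"dy":-2.2,"dz":0,"wx":0,"wy":0,"wz":13.3},{"dx":-17.6,"dy":-4.3,"dz":0,"wx":0,"wy":0,"wz":19.9},{"dx":-22.9,"dy":-7.0,"dz":0,"wx":0,"wy":0,"wz":26.6},{"dx":-27.8,"dy":-10.2,"dz":0,"wx":0,"wy":0,"wz":33.2}]}}

```text
time: 2.15
eef_pos: [0.4876, 0.2052, 0.3103]
tcp_rot: [[-0.343, 0.939, 0.0], [0.939, 0.343, -0.0], [-0.0, 0.0, -1.0]]
contact_force: [0.1, 0.7, 0.9]
gripper_width: 0.0854
```

Call:
{"name": "step_arm", "arguments": {"deltas": [{"dx":-5.8,"dy":-0.6,"dz":0,"wx":0,"wy":0,"wz":6.6},{"dx":-11.4,"dy":-1.8,"dz":1.0,"wx":0,"wy":0,"wz":13.3},{"dx":-16.8,"dy":-3.7,"dz":5.0,"wx":0,"wy":0,"wz":19.9},{"dx":-21.8,"dy":-6.1,"dz":9.0,"wx":0,"wy":0,"wz":26.6},{"dx":-26.6,"dy":-9.0,"dz":13.0,"wx":0,"wy":0,"wz":33.2}]}}

```text
time: 2.78
eef_pos: [0.4973, -0.0596, 0.1907]
tcp_rot: [[0.227, 0.974, 0.001], [0.974, -0.227, -0.0], [-0.0, 0.001, -1.0]]
contact_force: [2.5, 0.6, -0.8]
gripper_width: 0.0855
```

```bash
sed -i 's/ if abs(v)>=.005)/)/' h.py; python3 - <<'E'
from h import *
s=viewer.snapshot("wrist"); cv2.imwrite("pics/w1.png",s["image"]); np.savez("w1.npz",**{k:np.array(v) for k,v in s.items()})
st=ctrl.read_state(); print(st["time"],st["eef_pos"],st["tcp_rot"],st["joint_pos"])
W=world(s); g=s["image"].max(2)
P=W[(np.hypot(W[...,0]-.4935,W[...,1]+.0735)<.03)&(W[...,2]>.06)&(W[...,2]<.0735)&(g<90)]
c=P.mean(0); _,_,V=np.linalg.svd(P[:,:2]-c[:2]); a=np.degrees(np.arctan2(V[0,1],V[0,0]))%180
print(len(P),c,a,cv2.minAreaRect((P[:,:2]*1000).astype(np.float32)))
P=W[(np.hypot(W[...,0]-.4935,W[...,1]+.0735)<.03)&(W[...,2]>.0735)&(W[...,2]<.08)]; print("hub",len(P),P.mean(0),cv2.minEnclosingCircle((P[:,:2]*1000).astype(np.float32)))
m=(np.hypot(W[...,0]-.4935,W[...,1]+.0735)<.05)&(abs(W[...,2]-.04)<.004); P=W[m]; print("disc",len(P),cv2.minEnclosingCircle((P[:,:2]*1000).astype(np.float32)))
E
```

```text
2.825 [ 0.4943 -0.0662  0.1873] [[ 0.2395  0.9709 -0.0046]
 [ 0.9709 -0.2395 -0.0038]
 [-0.0048 -0.0035 -1.    ]] [-0.0989  0.6824  0.2986  1.8196 -0.29    0.6865  0.1214]
425 [ 0.4936 -0.0699  0.0693] 75.0026561877217 ((492.03460693359375, -73.46440124511719), (39.72084426879883, 17.406620025634766), 65.47067260742188)
hub 470 [ 0.4935 -0.0715  0.0762] ((493.3739929199219, -71.8724594116211), 9.378183364868164)
disc 3638 ((495.70452880859375, -81.07595825195312), 42.19110107421875)
```

View pics/w1.png

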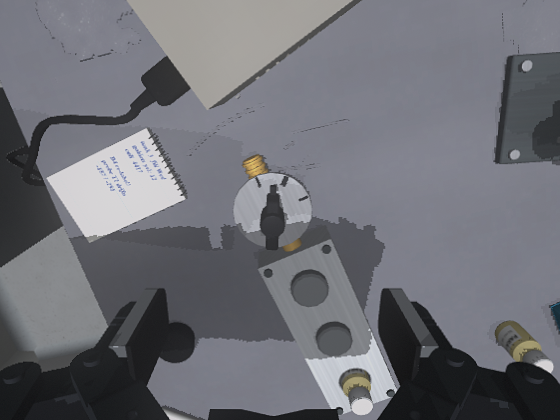

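Call:
{"name": "step_arm", "arguments": {"deltas": [{"dx":0.1,"dy":-0.1,"dz":3,"wx":0,"wy":0,"wz":0},{"dx":0.1,"dy":-0.1,"dz":6.5,"wx":0,"wy":0,"wz":0},{"dx":0.1,"dy":-0.1,"dz":10,"wx":0,"wy":0,"wz":0},{"dx":0.1,"dy":-0.1,"dz":12.5,"wx":0,"wy":0,"wz":0},{"dx":0.1,"dy":-0.1,"dz":13.3,"wx":0,"wy":0,"wz":0}]}}

```text
time: 3.45
eef_pos: [0.4963, -0.0568, 0.0577]
tcp_rot: [[0.223, 0.975, -0.002], [0.975, -0.223, 0.0], [-0.0, -0.002, -1.0]]
contact_force: [-0.3, 0.1, 0.1]
gripper_width: 0.0855
```

Call:
{"name": "step_arm", "arguments": {"deltas": [{"dx":0,"dy":0,"dz":0,"wx":0,"wy":0,"wz":0},{"dx":0,"dy":0,"dz":0,"wx":0,"wy":0,"wz":0},{"dx":0,"dy":0,"dz":0,"wx":0,"wy":0,"wz":0}]}}

```text
time: 3.82
eef_pos: [0.4971, -0.0568, 0.0594]
tcp_rot: [[0.223, 0.975, 0.001], [0.975, -0.223, -0.0], [0.0, 0.001, -1.0]]
contact_force: [0.8, -0.8, 0.4]
gripper_width: 0.0855
```

Call:
{"name": "step_arm", "arguments": {"deltas": [{"dx":-1.0,"dy":0,"dz":0,"wx":0,"wy":0,"wz":0},{"dx":-1.65,"dy":0,"dz":0.6,"wx":0,"wy":0,"wz":0},{"dx":-1.65,"dy":0,"dz":1.2,"wx":0,"wy":0,"wz":0},{"dx":-1.65,"dy":0,"dz":1.2,"wx":0,"wy":0,"wz":0}]}}

```text
time: 4.32
eef_pos: [0.4928, -0.0729, 0.0461]
tcp_rot: [[0.223, 0.975, -0.001], [0.975, -0.223, 0.0], [-0.0, -0.001, -1.0]]
contact_force: [-1.0, 0.6, 0.9]
gripper_width: 0.0855
```

```bash
python3 - <<'E'
from h import *
s=viewer.snapshot("wrist"); cv2.imwrite("pics/w2.png",s["image"]); np.savez("w2.npz",**{k:np.array(v) for k,v in s.items()})
st=ctrl.read_state(); print(st["time"],st["eef_pos"])
W=world(s); g=s["image"].max(2)
P=W[(np.hypot(W[...,0]-.4935,W[...,1]+.0735)<.03)&(W[...,2]>.06)&(W[...,2]<.0735)&(g<90)]
c=P.mean(0); _,_,V=np.linalg.svd(P[:,:2]-c[:2]); a=np.degrees(np.arctan2(V[0,1],V[0,0]))%180
print(len(P),c,a)
P=W[(np.hypot(W[...,0]-.4935,W[...,1]+.0735)<.03)&(W[...,2]>.0735)&(W[...,2]<.08)]; print("hub",len(P),cv2.minEnclosingCircle((P[:,:2]*1000).astype(np.float32)))
E
```

```text
4.375 [ 0.4929 -0.0728  0.0464]
1777 [ 0.4941 -0.0666  0.0687] 75.41279064696053
hub 1788 ((493.28839111328125, -72.15729522705078), 9.653626441955566)
```

View pics/w2.png

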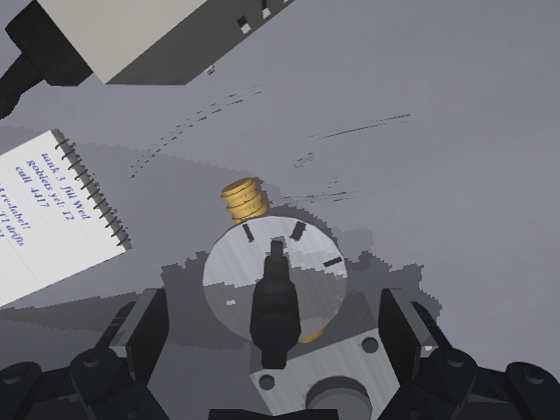

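The pointer tip is at (277,245), between the open mark (249,233) and the thick middle mark (298,231). The third mark is at (332,262). The fingers straddle the hub, so I close them. I compute the mark angles from this picture.

Call:
{"name": "step_arm", "arguments": {"deltas": [{"dx":0,"dy":0,"dz":0,"wx":0,"wy":0,"wz":0},{"dx":0,"dy":0,"dz":0,"wx":0,"wy":0,"wz":0},{"dx":0,"dy":0,"dz":0,"wx":0,"wy":0,"wz":0},{"dx":0,"dy":0,"dz":0,"wx":0,"wy":0,"wz":0},{"dx":0,"dy":0,"dz":0,"wx":0,"wy":0,"wz":0}], "gripper": 1, "force": 40}}

```text
time: 5.0
eef_pos: [0.4935, -0.073, 0.0469]
tcp_rot: [[0.223, 0.975, 0.001], [0.975, -0.223, -0.0], [-0.0, 0.001, -1.0]]
contact_force: [1.6, 0.4, 4.4]
gripper_width: 0.0178
```

```bash
cat >> h.py <<'E'
def cockangles(s,hub):
    """world angles (deg) of the dark marks on the disc and of the pointer tip about hub xy"""
    W=world(s); g=s["image"].max(2); r=np.hypot(W[...,0]-hub[0],W[...,1]-hub[1]); a=np.degrees(np.arctan2(W[...,1]-hub[1],W[...,0]-hub[0]))
    m=((r>.0235)&(r<.0325)&(abs(W[...,2]-.04)<.004)&(g<90)&(a>-10)&(a<125)).astype(np.uint8)
    n,l,st,ce=cv2.connectedComponentsWithStats(m)
    for k in range(1,n):
        if st[k,4]>12: print("mark",ce[k].round(),st[k,4],"angle",np.mean(a[l==k]).round(2))
    P=W[(r<.03)&(W[...,2]>.06)&(W[...,2]<.0735)&(g<90)]
    ang=np.degrees(np.arctan2(P[:,1]-hub[1],P[:,0]-hub[0])); t=(np.hypot(P[:,0]-hub[0],P[:,1]-hub[1])>.0125)&(ang>20)&(ang<130)
    b=(np.hypot(P[:,0]-hub[0],P[:,1]-hub[1])>.0125)&((ang<-20)|(ang>150))
    print("pointer end",t.sum(),ang[t].mean(),"tail",b.sum(),np.mean(ang[b]%360)-180 if b.sum() else None)
    if b.sum():
        A,B=P[t].mean(0),P[b].mean(0); print("tail->tip angle",np.degrees(np.arctan2(A[1]-B[1],A[0]-B[0])))
E
python3 - <<'E'
from h import *
s=dict(np.load("w2.npz"))
for h in((.4933,-.0722),(.4933,-.073)): print(h);cockangles(s,h)
E
```

```text
(0.4933, -0.0722)
mark [298. 231.] 161 angle 57.37
mark [248. 232.] 76 angle 102.07
mark [324. 232.] 14 angle 36.22
mark [332. 262.] 81 angle 12.1
pointer end 678 77.46185686480054 tail 369 73.76635073353106
tail->tip angle 75.55979392929403
(0.4933, -0.073)
mark [298. 231.] 157 angle 58.26
mark [248. 233.] 70 angle 101.76
mark [332. 262.] 83 angle 13.77
pointer end 730 78.18585532840176 tail 365 72.97845173317913
tail->tip angle 75.587139470176
```

Call:
{"name": "step_arm", "arguments": {"deltas": [{"dx":0,"dy":0,"dz":0,"wx":0,"wy":0,"wz":5},{"dx":0,"dy":0,"dz":0,"wx":0,"wy":0,"wz":10},{"dx":0,"dy":0,"dz":0,"wx":0,"wy":0,"wz":15},{"dx":0,"dy":0,"dz":0,"wx":0,"wy":0,"wz":19},{"dx":0,"dy":0,"dz":0,"wx":0,"wy":0,"wz":19}]}}

```text
time: 5.62
eef_pos: [0.4936, -0.0731, 0.0469]
tcp_rot: [[0.528, 0.849, 0.001], [0.849, -0.528, -0.001], [0.0, 0.001, -1.0]]
contact_force: [3.8, -0.4, 4.9]
gripper_width: 0.0176
```

```bash
python3 - <<'E'
from h import *
s=viewer.snapshot("wrist"); cv2.imwrite("pics/w3.png",s["image"]); np.savez("w3.npz",**{k:np.array(v) for k,v in s.items()})
st=ctrl.read_state(); print(st["time"],st["eef_pos"],np.degrees(np.arctan2(st["tcp_rot"][1][1],st["tcp_rot"][0][1])),st["gripper_width"])
cockangles(s,(.4933,-.0722))
E
```

```text
5.675 [ 0.4936 -0.0731  0.0469] -31.835050640077384 0.017672327806375402
mark [275. 226.] 155 angle 57.15
mark [300. 218.] 18 angle 37.96
mark [319. 229.] 17 angle 20.29
mark [229. 243.] 79 angle 101.99
mark [320. 245.] 78 angle 12.03
pointer end 1275 83.54165399510572 tail 407 54.77069880117622
tail->tip angle 69.08738660547247
```

View pics/w3.png

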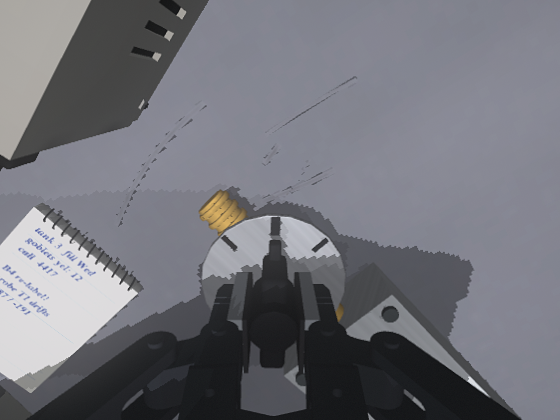

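The pointer (274,240) now lines up with the middle mark (275,226). I release, rise and check it from clear of the handle.

Call:
{"name": "step_arm", "arguments": {"deltas": [{"dx":0,"dy":0,"dz":0,"wx":0,"wy":0,"wz":0},{"dx":0,"dy":0,"dz":0,"wx":0,"wy":0,"wz":0},{"dx":0,"dy":0,"dz":0,"wx":0,"wy":0,"wz":0},{"dx":0,"dy":0,"dz":0,"wx":0,"wy":0,"wz":0},{"dx":0,"dy":0,"dz":-2,"wx":0,"wy":0,"wz":0}], "gripper": -1}}

```text
time: 6.3
eef_pos: [0.4924, -0.0729, 0.0661]
tcp_rot: [[0.529, 0.849, -0.002], [0.849, -0.529, 0.0], [-0.001, -0.002, -1.0]]
contact_force: [-0.4, 0.7, 0.3]
gripper_width: 0.0855
```

Call:
{"name": "step_arm", "arguments": {"deltas": [{"dx":0,"dy":0,"dz":-4,"wx":0,"wy":0,"wz":0},{"dx":0,"dy":0,"dz":-5,"wx":0,"wy":0,"wz":0},{"dx":0,"dy":0,"dz":-5,"wx":0,"wy":0,"wz":0}]}}

```text
time: 6.68
eef_pos: [0.4932, -0.0728, 0.1168]
tcp_rot: [[0.528, 0.849, 0.001], [0.849, -0.528, -0.0], [0.0, 0.001, -1.0]]
contact_force: [0.7, 0.9, -0.6]
gripper_width: 0.0853
```

```bash
python3 - <<'E'
from h import *
s=viewer.snapshot("wrist"); cv2.imwrite("pics/w4.png",s["image"]); np.savez("w4.npz",**{k:np.array(v) for k,v in s.items()})
st=ctrl.read_state(); print(st["time"],st["eef_pos"],st["tcp_rot"],st["gripper_width"],st["joint_pos"])
cockangles(s,(.4933,-.0722))
W=world(s); P=W[(np.hypot(W[...,0]-.533,W[...,1]+.269)<.03)&(W[...,2]>.062)&(W[...,2]<.072)]; print("cap",len(P), P.mean(0) if len(P) else 0)
if len(P): print(cv2.minEnclosingCircle((P[:,:2]*1000).astype(np.float32)))
i=s["image"]; cv2.imwrite("pics/w4c.png",cv2.resize(i[150:350,190:390],None,fx=2.5,fy=2.5))
E
```

```text
6.725 [ 0.4929 -0.0728  0.1162] [[ 0.5282  0.8491 -0.0004]
 [ 0.8491 -0.5282  0.    ]
 [-0.0002 -0.0003 -1.    ]] 0.08571553955115203 [-0.0846  0.8058  0.3082  1.8976 -0.4656  0.5092 -0.0106]
mark [275. 185.] 76 angle 57.09
mark [242. 197.] 38 angle 102.0
mark [307. 199.] 36 angle 11.85
pointer end 269 57.16535458625358 tail 250 55.664439382615285
tail->tip angle 56.40863844090862
cap 0 0
```

View pics/w4c.png

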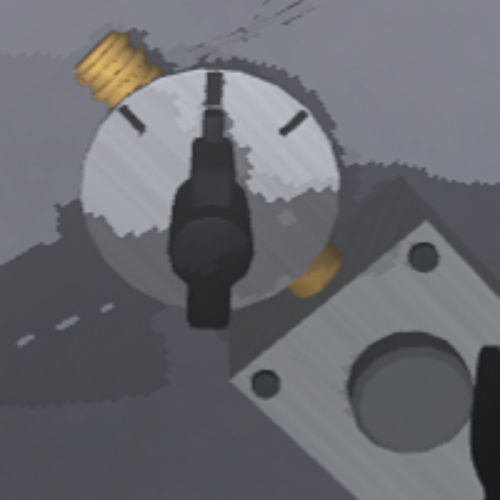

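The crop shows the pointer (213,115) in line with the thick middle mark (214,88), within about 0.5 degrees. The cock is done. Before the grasp, I fit a kinematic model to the logged states to check that the 35° tilted presentation can be reached.

```bash
cat > kin.py <<'E'
import numpy as np, itertools
from scipy.optimize import least_squares
from scipy.spatial.transform import Rotation as Ro
D=[([-1.323,.707,-.028,1.485,.022,.951,-.075],[.1643,.5508,.2309],[[-.9583,.2858,-.0002],[.2858,.9583,-.001],[-.0001,-.001,-1]]),
([-.0989,.6824,.2986,1.8196,-.29,.6865,.1214],[.4943,-.0662,.1873],[[.2395,.9709,-.0046],[.9709,-.2395,-.0038],[-.0048,-.0035,-1]]),
([-.0846,.8058,.3082,1.8976,-.4656,.5092,-.0106],[.4929,-.0728,.1162],[[.5282,.8491,-.0004],[.8491,-.5282,0],[-.0002,-.0003,-1]])]
LO=np.array([-2.71,-.32,-1.57,0,-1.46,0,-2.83]);HI=np.array([2.71,2.16,1.52,2.45,4.6,2.02,2.83])
def fk(q,s,x):
    b,t,h,a,bb,L,ox,oy,e1,e2=x[:10]
    R=Ro.from_euler("z",b); p=np.array([ox,oy,h])
    R=R*Ro.from_euler("z",s[0]*q[0])*Ro.from_euler("y",q[1])*Ro.from_euler("z",s[1]*q[2]); p=p+R.apply([e1,0,a])
    R=R*Ro.from_euler("y",q[3])*Ro.from_euler("z",s[2]*q[4]); p=p+R.apply([e2,0,bb])
    R=R*Ro.from_euler("y",q[5])*Ro.from_euler("z",s[3]*q[6]+t); p=p+R.apply([0,0,L])
    return p,R
def res(x,s):
    o=[]
    for q,P,M in D:
        p,R=fk(q,s,x); o+=list((p-P)*5)+list((R.as_matrix()-np.array(M)).ravel())
    return np.array(o+list(np.array(x[6:10])*.05))
def fit():
    best=None
    for s in itertools.product([1,-1],repeat=4):
        for t0 in(0,1.57,3.14,-1.57):
            r=least_squares(res,[0,t0,.36,.4,.4,.25,0,0,0,0],args=(s,))
            if best is None or r.cost<best[0]: best=(r.cost,s,r.x)
    return best
E
python3 - <<'E'
from kin import *; np.set_printoptions(precision=4,suppress=True)
from h import ctrl
st=ctrl.read_state(); c,s,x=fit(); print(c,s,x)
for q,P,M in D: p,R=fk(q,s,x); print(p-P, np.degrees((R.inv()*Ro.from_matrix(M)).magnitude()))
E
```

```text
3.813668675737519e-06 (-1, -1, -1, -1) [-0.0604  1.5108  0.5907  0.5023  0.2697  0.5665 -0.0007  0.004   0.0321
 -0.0031]
[ 0. -0. -0.] 0.047310444664584395
[ 0.     -0.      0.0002] 0.027468649756537383
[-0.      0.     -0.0002] 0.024854471859228563
```

```bash
python3 - <<'E'
from h import *
p0=np.array([.493,-.0728,.1168]); R0=down(-31.9); p1=np.array([.534,-.268,.165])
n=8; rows(p0,R0,[(p0+(p1-p0)*min(1,k/n),down(-31.9+52*min(1,k/n))) for k in range(1,n+3)],1)
E
```

```text
[{"dx":-1.8,"dy":1.7,"dz":-0.6,"wx":0.0,"wy":0.0,"wz":-6.5},{"dx":-3.6,"dy":3.4,"dz":-1.2,"wx":0.0,"wy":0.0,"wz":-13.0},{"dx":-5.4,"dy":5.2,"dz":-1.8,"wx":0.0,"wy":0.0,"wz":-19.5},{"dx":-7.2,"dy":6.9,"dz":-2.4,"wx":0.0,"wy":0.0,"wz":-26.0},{"dx":-9.0,"dy":8.6,"dz":-3.0,"wx":0.0,"wy":0.0,"wz":-32.5}]
[{"dx":-2.4,"dy":0.5,"dz":-0.6,"wx":0.0,"wy":0.0,"wz":-6.5},{"dx":-4.9,"dy":1.0,"dz":-1.2,"wx":0.0,"wy":0.0,"wz":-13.0},{"dx":-7.3,"dy":1.5,"dz":-1.8,"wx":0.0,"wy":0.0,"wz":-19.5},{"dx":-7.3,"dy":1.5,"dz":-1.8,"wx":0.0,"wy":0.0,"wz":-19.5},{"dx":-7.3,"dy":1.5,"dz":-1.8,"wx":0.0,"wy":0.0,"wz":-19.5}]
```

Call:
{"name": "step_arm", "arguments": {"deltas": [{"dx":-1.8,"dy":1.7,"dz":-0.6,"wx":0,"wy":0,"wz":-6.5},{"dx":-3.6,"dy":3.4,"dz":-1.2,"wx":0,"wy":0,"wz":-13},{"dx":-5.4,"dy":5.2,"dz":-1.8,"wx":0,"wy":0,"wz":-19.5},{"dx":-7.2,"dy":6.9,"dz":-2.4,"wx":0,"wy":0,"wz":-26},{"dx":-9.0,"dy":8.6,"dz":-3.0,"wx":0,"wy":0,"wz":-32.5}], "gripper": -0.25}}

```text
time: 7.35
eef_pos: [0.5183, -0.1954, 0.1456]
tcp_rot: [[-0.014, 1.0, -0.001], [1.0, 0.014, 0.001], [0.001, -0.001, -1.0]]
contact_force: [0.8, -0.0, 0.1]
gripper_width: 0.053
```

Call:
{"name": "step_arm", "arguments": {"deltas": [{"dx":-2.4,"dy":0.5,"dz":-0.6,"wx":0,"wy":0,"wz":-6.5},{"dx":-4.9,"dy":1.0,"dz":-1.2,"wx":0,"wy":0,"wz":-13},{"dx":-7.3,"dy":1.5,"dz":-1.8,"wx":0,"wy":0,"wz":-19.5},{"dx":-7.3,"dy":1.5,"dz":-1.8,"wx":0,"wy":0,"wz":-19.5},{"dx":-7.3,"dy":1.5,"dz":-1.8,"wx":0,"wy":0,"wz":-19.5}]}}

```text
time: 7.98
eef_pos: [0.534, -0.2669, 0.1637]
tcp_rot: [[-0.343, 0.939, -0.001], [0.939, 0.343, 0.001], [0.002, -0.001, -1.0]]
contact_force: [0.2, 0.4, -0.1]
gripper_width: 0.0531
```

```bash
python3 - <<'E'
from h import *
s=viewer.snapshot("wrist"); cv2.imwrite("pics/w5.png",s["image"]); np.savez("w5.npz",**{k:np.array(v) for k,v in s.items()})
st=ctrl.read_state(); print(st["time"],list(st["eef_pos"]),np.array(st["tcp_rot"]).tolist(),st["gripper_width"],list(st["joint_pos"]))
W=world(s)
for z0,z1,r in((.062,.072,.03),(.03,.038,.1)):
  P=W[(np.hypot(W[...,0]-.533,W[...,1]+.269)<r)&(W[...,2]>z0)&(W[...,2]<z1)]
  if len(P): print(len(P),P.mean(0),cv2.minEnclosingCircle((P[:,:2]*1000).astype(np.float32)),cv2.minAreaRect((P[:,:2]*1000).astype(np.float32)))
E
```

```text
8.025 [np.float64(0.5340925301234114), np.float64(-0.2667050817625154), np.float64(0.16389359943968473)] [[-0.34321355785812824, 0.939256936165474, -0.0009282065567705458], [0.9392564810014791, 0.3432144348617569, 0.0010557458231107563], [0.0013101904760014842, -0.0005094777440111078, -0.9999990119161842]] 0.053545692995086984 [np.float64(0.3806562191442266), np.float64(0.8238648691719063), np.float64(0.060502489882234785), np.float64(1.4857308285628719), np.float64(-0.06066951867015146), np.float64(0.8351066730466044), np.float64(0.812924719725496)]
742 [ 0.5324 -0.2671  0.0673] ((532.4320068359375, -268.2142639160156), 10.915934562683105) ((532.8065185546875, -267.816650390625), (20.649642944335938, 20.721393585205078), 18.858789443969727)
13715 [ 0.5269 -0.2327  0.0355] ((552.529541015625, -238.18141174316406), 90.24260711669922) ((556.8842163085938, -237.56759643554688), (129.43310546875, 147.81402587890625), 11.482219696044922)
```

View pics/w5.png

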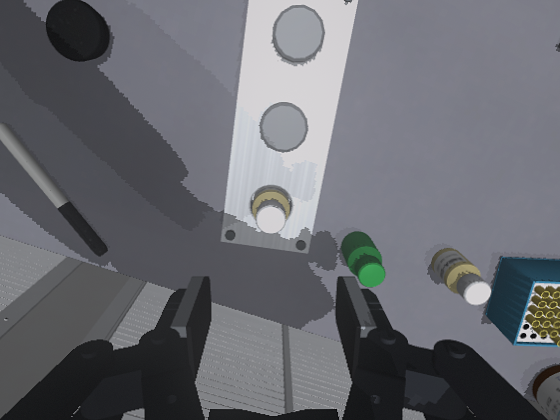

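Picture w5 shows the vial's white cap at (270,218) in the block's end well. The green look-alike is at (368,265), and the spare is at (470,285) on the table. Now a reachability check of the presentation pose with the refitted model.

```bash
cat >> kin.py <<'E'
D.append(([.3807,.8239,.0605,1.4857,-.0607,.8351,.8129],[.5341,-.2667,.1639],[[-.3432,.9393,-.0009],[.9393,.3432,.0011],[.0013,-.0005,-1]]))
LENS=np.array([.7322,-.0467,.125]); _a=np.radians(-9.8); CZ=np.array([-np.cos(_a)*np.sin(np.radians(35)),-np.sin(_a)*np.sin(np.radians(35)),np.cos(np.radians(35))])
def final(jaw_sel, back=.028, dist=.06):
    """tool pose presenting a vial gripped along its axis; jaw_sel: deg spin about tool z from jaw horizontal"""
    z=-CZ; y=np.cross(z,[0,0,1.]); y/=np.linalg.norm(y); 
    R=np.stack([np.cross(y,z),y,z],1)@Ro.from_euler("z",jaw_sel,degrees=True).as_matrix()
    return LENS+CZ*(dist+back),R
def ik(P,R,s,x,q0):
    f=lambda q: np.r_[(fk(q,s,x)[0]-P)*5,(fk(q,s,x)[1].as_matrix()-R).ravel(),.01*(np.array(q)-q0)]
    r=least_squares(f,np.clip(q0,LO+.02,HI-.02),bounds=(LO,HI)); p,Rr=fk(r.x,s,x)
    return r.x,np.linalg.norm(p-P)*1000,np.degrees((Rr.inv()*Ro.from_matrix(R)).magnitude())
E
python3 - <<'E'
from kin import *; np.set_printoptions(precision=3,suppress=True)
c,s,x=fit(); print(c,s,x); 
for q,P,M in D: p,R=fk(q,s,x); print((p-P)*1000, np.degrees((R.inv()*Ro.from_matrix(M)).magnitude()))
q0=np.array(D[-1][0])
for j in range(0,360,30):
    P,R=final(j); best=min((ik(P,R,s,x,q) for q in(q0,np.array([0,.9,0,1.4,0,.3,0]),np.array([0,.8,.6,1.6,-.6,.3,0]),np.array([0,.8,-.6,1.6,.6,.3,0]))),key=lambda r:r[1]+r[2]); print(j,*best,"jaw",R[:,1])
E
```

```text
9.2863431609339e-05 (-1, -1, -1, -1) [-0.053  1.518  0.801  0.507  0.287  0.767  0.002 -0.001  0.023  0.007]
[-0.17  -0.246  1.152] 0.053065172243464236
[ 1.034 -1.086 -0.337] 0.021574195071422612
[ 0.019  1.503 -0.623] 0.018548332687329718
[-0.883 -0.171 -0.192] 0.020165331061918403
0 [-0.445  0.677  0.331  2.139 -0.042  0.    -1.945] 19.784856149747515 13.004819356536574 jaw [-0.17  -0.985  0.   ]
30 [-0.445  0.677  0.33   2.139 -0.057  0.    -2.453] 19.785315586644074 13.005122071692972 jaw [-0.551 -0.784 -0.287]
60 [ 0.408  1.287 -1.57   2.45   1.773  1.667  1.434] 13.239304626543802 7.185496453288086 jaw [-0.784 -0.372 -0.497]
90 [ 0.408  1.287 -1.57   2.45   1.773  1.667  0.911] 13.236259738117212 7.185726203235379 jaw [-0.807  0.139 -0.574]
120 [ 0.408  1.287 -1.57   2.45   1.773  1.667  0.388] 13.236821867966706 7.185682770237994 jaw [-0.614  0.613 -0.497]
150 [ 0.409  1.287 -1.57   2.45   1.773  1.667 -0.136] 13.237385628508948 7.185641780181291 jaw [-0.256  0.923 -0.287]
180 [ 0.409  1.287 -1.57   2.45   1.773  1.667 -0.659] 13.24156060461635 7.185330506036855 jaw [ 0.17   0.985 -0.   ]
210 [ 0.409  1.287 -1.57   2.45   1.773  1.666 -1.182] 13.242130816354512 7.185294964647596 jaw [0.551 0.784 0.287]
240 [ 0.409  1.287 -1.57   2.45   1.773  1.666 -1.706] 13.242702959829924 7.185261842112034 jaw [0.784 0.372 0.497]
270 [-0.447  0.678  0.332  2.139  0.005  0.    -0.422] 19.784328939479185 13.004476430300814 jaw [ 0.807 -0.139  0.574]
300 [-0.447  0.678  0.331  2.139 -0.011  0.    -0.93 ] 19.78437022732809 13.004500896113157 jaw [ 0.614 -0.613  0.497]
330 [-0.446  0.678  0.331  2.139 -0.026  0.    -1.437] 19.78454740573421 13.004616370693974 jaw [ 0.256 -0.923  0.287]
```

```bash
python3 - <<'E'
from kin import *; np.set_printoptions(precision=3,suppress=True)
s=(-1,-1,-1,-1)
print("e=0 fit")
for ab in (None,(.42,.4)):
  for E in (0,1):
    def f(v):
        b,t,hl,a,bb,ox,oy,e1,e2=v
        if ab: a,bb=ab
        return res([b,t,.3+hl,a,bb,.3,ox,oy,e1*E,e2*E],s)[:48]
    r=least_squares(f,[-.05,1.5,.03,.42,.4,0,0,0,0]); print(ab,E,r.cost,r.x,np.abs(r.fun).max()*200)
E
```

```text
e=0 fit
None 0 0.0004607792872064842 [-0.056  1.515  0.009  0.52   0.292  0.001 -0.001  0.     0.   ] 2.9849529376219652
None 1 0.00015373788236131336 [-0.053  1.518  0.035  0.506  0.287  0.002 -0.001  0.023  0.008] 2.382838586143632
(0.42, 0.4) 0 0.03421315214002363 [ -0.024   1.547   0.159 -19.292  -1.629   0.007  -0.002   0.      0.   ] 25.534284343922685
(0.42, 0.4) 1 0.017712549103019854 [-0.017  1.554  0.239 14.898 -4.742  0.025 -0.014  0.043  0.076] 27.717349945265703
```

Call:
{"name": "step_arm", "arguments": {"deltas": [{"dx":-0.1,"dy":-0.2,"dz":2,"wx":0,"wy":0,"wz":0},{"dx":-0.1,"dy":-0.2,"dz":5,"wx":0,"wy":0,"wz":0}]}}

```text
time: 8.28
eef_pos: [0.533, -0.2686, 0.1143]
tcp_rot: [[-0.344, 0.939, 0.001], [0.939, 0.344, -0.0], [-0.001, 0.001, -1.0]]
contact_force: [0.1, -0.3, -0.3]
gripper_width: 0.0533
```

Call:
{"name": "step_arm", "arguments": {"deltas": [{"dx":0,"dy":0,"dz":-2,"wx":-7,"wy":-7,"wz":0},{"dx":0,"dy":0,"dz":-4,"wx":-14,"wy":-14,"wz":0},{"dx":0,"dy":0,"dz":-4,"wx":-14,"wy":-14,"wz":0},{"dx":0,"dy":0,"dz":-4,"wx":-14,"wy":-14,"wz":0}]}}

```text
time: 8.78
eef_pos: [0.5329, -0.2688, 0.1544]
tcp_rot: [[-0.306, 0.902, 0.306], [0.922, 0.361, -0.142], [-0.238, 0.238, -0.942]]
contact_force: [0.2, 0.0, 0.9]
gripper_width: 0.0531
```

```bash
python3 - <<'E'
from h import *
st=ctrl.read_state(); e=(list(np.round(st["joint_pos"],4)),list(np.round(st["eef_pos"],4)),np.round(st["tcp_rot"],4).tolist())
import re
open("kin.py","a").write("D.append("+repr(e).replace("np.float64","float")+")\n")
from kin import *
print(e); c,s,x=fit(); print(c,s,x)
for q,P,M in D: p,R=fk(q,s,x); print((p-P)*1000, np.degrees((R.inv()*Ro.from_matrix(M)).magnitude()))
q0=np.array(D[-1][0],float)
for dist in(.06,):
  for j in range(0,360,30):
    P,R=final(j,dist=dist); best=min((ik(P,R,s,x,q) for q in(q0,np.array([0,.9,0,1.4,0,.3,0]),np.array([0,.8,.6,1.6,-.6,.3,0]),np.array([0,.8,-.6,1.6,.6,.3,0]))),key=lambda r:r[1]+r[2]); print(j,*best,"jaw",R[:,1])
E
```

```text
([np.float64(0.3934), np.float64(0.7383), np.float64(0.0286), np.float64(1.8947), np.float64(-0.0706), np.float64(0.1657), np.float64(0.8298)], [np.float64(0.5329), np.float64(-0.2688), np.float64(0.1544)], [[-0.3063, 0.9015, 0.3056], [0.9217, 0.3611, -0.1416], [-0.238, 0.2383, -0.9416]])
0.0005565673192775431 (-1, -1, -1, -1) [-0.052   1.5196  0.3388  0.5052  0.289   0.3057  0.0019 -0.0017  0.0199
  0.005 ]
[-0.779  -0.6045  1.1789] 0.027024676804682624
[ 2.4853  0.1105 -1.3537] 0.04708659674101641
[-0.7763  0.6203 -1.753 ] 0.0498695168098819
[-0.7156 -0.4081 -0.1059] 0.05203821916974268
[-0.2146  0.2819  2.0337] 1.0106131267626535
0 [-0.1175  0.7514  0.138   1.808  -0.2451  0.     -1.5414] 2.400401643919099 1.000600611319071 jaw [-0.1702 -0.9854  0.    ]
30 [-0.116   0.7512  0.1372  1.8082 -0.3513  0.     -1.9578] 2.4298182741847643 1.0128770733216537 jaw [-0.551  -0.7837 -0.2868]
60 [ 0.0156  0.751  -0.1086  1.8574  1.9807  0.1806  1.5193] 0.012965052514849992 0.006024548729725045 jaw [-0.7842 -0.372  -0.4967]
90 [ 0.1135  0.7631 -0.2783  1.855   1.8442  0.2869  1.1748] 0.01066033
[... 409 characters left out ...]
7 0.019874765302152892 jaw [ 0.1702  0.9854 -0.    ]
210 [ 0.2901  0.8198 -0.6003  1.8534  1.781   0.5079 -0.768 ] 0.05813755687146585 0.024023384029126068 jaw [0.551  0.7837 0.2868]
240 [ 0.3197  0.8351 -0.6584  1.8533  1.7793  0.5507 -1.2723] 0.06721700596978923 0.027666427225270785 jaw [0.7842 0.372  0.4967]
270 [-0.1206  0.7517  0.1399  1.8078 -0.0451  0.     -0.1728] 2.3739438958244103 0.9891169329651159 jaw [ 0.8072 -0.1394  0.5736]
300 [-0.1206  0.7517  0.1398  1.8078 -0.0317  0.     -0.7099] 2.37265429812981 0.9890205451411783 jaw [ 0.6139 -0.6135  0.4967]
330 [-0.119   0.7515  0.1389  1.8078 -0.1384  0.     -1.1256] 2.3812229249732377 0.9925966928116403 jaw [ 0.2562 -0.9231  0.2868]
```

```bash
cat >> kin.py <<'E'
V=np.array([.5328,-.268]); 
def grasp(delta,jaw,zc=.050,t=.008):
    """tool leaning delta about the jaw axis so that tool z is tilted from down towards tool +x"""
    a=np.radians(jaw); y=np.array([np.cos(a),np.sin(a),0]); z0=np.array([0,0,-1.]); x0=np.cross(y,z0); d=np.radians(delta)
    z=z0*np.cos(d)+x0*np.sin(d); R=np.stack([np.cross(y,z),y,z],1)
    return np.r_[V,zc]+z*t,R
def vial_in_tool(P,R,base=np.r_[V,.010],axis=np.array([0,0,1.])): return R.T@(base-P),R.T@axis
def present(b,ax,dist=.06,lens=LENS,cz=CZ,spin=0):
    """tool pose with vial base at lens+dist*cz, vial axis along cz, jaw horizontal (plus spin about cz), tool x inward"""
    y=np.cross([0,0,1.],cz); y/=-np.linalg.norm(y); y=-y if y[1]<0 else y
    tx=np.array([0,1.,0]); v=np.cross(tx,ax); T=np.stack([v/np.linalg.norm(v),np.cross(ax,v)/np.linalg.norm(v),ax],1)
    v=np.cross(y,cz); C=np.stack([v/np.linalg.norm(v),np.cross(cz,v)/np.linalg.norm(v),cz],1)
    R=Ro.from_rotvec(cz*np.radians(spin)).as_matrix()@C@T.T
    return lens+dist*cz-R@b,R
E
python3 - <<'E'
from kin import *; np.set_printoptions(precision=3,suppress=True)
c,s,x=fit(); q0=np.array(D[-1][0],float)
for de in(0,10,15,20):
    P,R=grasp(de,20); b,ax=vial_in_tool(P,R); qg=ik(P,R,s,x,np.array([.4,.8,.05,1.5,-.07,1.,.8])); print("grasp",de,P,b,*qg)
    for sp in(0,-20,20,):
        Pf,Rf=present(b,ax,spin=sp); r=ik(Pf,Rf,s,x,qg[0]); r2=ik(Pf,Rf,s,x,np.array([0,.8,0,1.6,0,.4,1.6])); print("  final",sp,Pf,Rf[:,2],Rf[:,1],*r,"|",*r2)
E
```

```text
grasp 0 [ 0.533 -0.268  0.042] [0.    0.    0.032] [ 0.391  1.009  0.043  1.546 -0.066  0.588  0.819] 0.006433782084768468 0.002238513002139673
  final 0 [ 0.68  -0.038  0.2  ] [ 0.565 -0.098 -0.819] [0.17  0.985 0.   ] [ 0.279  0.806 -0.578  1.858  1.774  0.49  -0.248] 0.08710503101264522 0.03652808861292426 | [-0.122  0.744  0.141  1.815 -0.053  0.     1.406] 2.236215180777747 0.9306535936894151
  final -20 [ 0.68  -0.038  0.2  ] [ 0.565 -0.098 -0.819] [0.436 0.878 0.196] [-0.123  0.744  0.142  1.815  0.024  0.     0.979] 2.2349914107734405 0.9302290855325165 | [-0.121  0.744  0.14   1.815 -0.127  0.     1.131] 2.242467997269623 0.9332585418211186
  final 20 [ 0.68  -0.038  0.2  ] [ 0.565 -0.098 -0.819] [-0.116  0.974 -0.196] [ 0.26   0.798 -0.543  1.859  1.776  0.465  0.089] 0.08123185071095664 0.03417756135327841 | [-0.123  0.744  0.142  1.815  0.021  0.     1.68 ] 2.2350903327170926 0.9301853198876583
grasp 10 [ 0.532 -0.267  0.042] [-0.007  0.     0.031] [ 0.486  1.061 -0.033  1.383 -0.113  0.834  0.899] 0.003137016531596159 0.0007433069724251734
  final 0 [ 0.679 -0.038  0.2  
[... 1976 characters left out ...]
446  0.242  0.655  1.195] 0.011223509971700817 0.004067041879269028 | [-0.057  0.797  0.083  1.446 -0.045  0.641  1.426] 0.006184574787999499 0.0021772775866033545
  final -20 [ 0.678 -0.036  0.199] [ 0.292  0.068 -0.954] [0.436 0.878 0.196] [ 0.132  0.793 -0.172  1.485  0.056  0.581  1.074] 0.012600944566482707 0.004330557310845064 | [ 0.028  0.787  0.032  1.485 -0.216  0.591  1.297] 0.0052977774815984105 0.0019106814006282634
  final 20 [ 0.678 -0.038  0.199] [ 0.252 -0.162 -0.954] [-0.116  0.974 -0.196] [-0.01   0.804 -0.131  1.448  0.43   0.685  1.317] 0.010850391347958453 0.004250256845203424 | [-0.142  0.805  0.131  1.446  0.12   0.643  1.564] 0.005629494193967627 0.0020805320534656685
```

```bash
python3 - <<'E'
from h import *; from kin import *
st=ctrl.read_state(); p0,R0=np.array(st["eef_pos"]),np.array(st["tcp_rot"])
P,R=grasp(15,20,t=.009); print(P,R.tolist())
up=np.array([0,0,1.]); rv=Ro.from_matrix(R0.T@R).as_rotvec(); print(np.degrees(np.linalg.norm(rv)))
Rk=lambda f:R0@Ro.from_rotvec(rv*f).as_matrix()
A=P+up*.08
rows(p0,R0,[(p0+(A-p0)*f,Rk(f)) for f in(.25,.5,.75,1,1)],1)
rows(A,R,[(P+up*h,R) for h in(.045,.02,.006,0,0)])
E
```

```text
[ 0.532  -0.2658  0.0413] [[-0.33036608954935215, 0.9396926207859084, -0.08852132690137686], [0.9076733711903687, 0.3420201433256687, 0.24321034680169396], [0.25881904510252074, 0.0, -0.9659258262890683]]
32.06488203040756
[{"dx":0.3,"dy":-0.2,"dz":0.8,"wx":3.5,"wy":7.2,"wz":0.5},{"dx":0.5,"dy":-0.4,"dz":1.5,"wx":7.0,"wy":14.4,"wz":1.0},{"dx":0.8,"dy":-0.6,"dz":2.3,"wx":10.4,"wy":21.6,"wz":1.5},{"dx":1.1,"dy":-0.8,"dz":3.0,"wx":13.9,"wy":28.8,"wz":1.9},{"dx":1.1,"dy":-0.8,"dz":3.0,"wx":13.9,"wy":28.8,"wz":1.9}]
[{"dx":-0.91,"dy":0.00,"dz":3.38,"wx":0.00,"wy":0.00,"wz":0.00},{"dx":-1.55,"dy":0.00,"dz":5.80,"wx":0.00,"wy":0.00,"wz":0.00},{"dx":-1.92,"dy":0.00,"dz":7.15,"wx":0.00,"wy":0.00,"wz":0.00},{"dx":-2.07,"dy":0.00,"dz":7.73,"wx":0.00,"wy":0.00,"wz":0.00},{"dx":-2.07,"dy":0.00,"dz":7.73,"wx":0.00,"wy":0.00,"wz":0.00}]
```

Call:
{"name": "step_arm", "arguments": {"deltas": [{"dx":0.3,"dy":-0.2,"dz":0.8,"wx":3.5,"wy":7.2,"wz":0.5},{"dx":0.5,"dy":-0.4,"dz":1.5,"wx":7,"wy":14.4,"wz":1},{"dx":0.8,"dy":-0.6,"dz":2.3,"wx":10.4,"wy":21.6,"wz":1.5},{"dx":1.1,"dy":-0.8,"dz":3.0,"wx":13.9,"wy":28.8,"wz":1.9},{"dx":1.1,"dy":-0.8,"dz":3.0,"wx":13.9,"wy":28.8,"wz":1.9}]}}

```text
time: 9.4
eef_pos: [0.5313, -0.2667, 0.1198]
tcp_rot: [[-0.33, 0.94, -0.09], [0.907, 0.342, 0.244], [0.261, -0.001, -0.965]]
contact_force: [-0.6, -0.5, -0.3]
gripper_width: 0.0532
```

```bash
python3 - <<'E'
from h import *; from kin import *
st=ctrl.read_state(); p0,R0=np.array(st["eef_pos"]),np.array(st["tcp_rot"]); print(st["time"],p0,R0.tolist(),st["dq"])
P,R=grasp(15,20,t=.009); up=np.array([0,0,1.])
rows(p0,R0,[(P+up*h,R) for h in(.045,.02,.006,0,0)])
E
```

```text
9.4 [ 0.5313 -0.2667  0.1198] [[-0.3296441293297648, 0.9397729891354596, -0.09034089267781627], [0.9074255164157162, 0.34179639645234866, 0.2444466312507901], [0.2606025329042144, -0.001397234265363502, -0.9654451654963712]] [-0.0188 -0.0691 -0.0022  0.1161  0.0053 -0.1551 -0.0026]
[{"dx":-0.81,"dy":0.10,"dz":3.25,"wx":-0.07,"wy":-0.11,"wz":-0.03},{"dx":-1.47,"dy":0.11,"dz":5.67,"wx":-0.07,"wy":-0.11,"wz":-0.03},{"dx":-1.83,"dy":0.11,"dz":7.02,"wx":-0.07,"wy":-0.11,"wz":-0.03},{"dx":-1.99,"dy":0.11,"dz":7.60,"wx":-0.07,"wy":-0.11,"wz":-0.03},{"dx":-1.99,"dy":0.11,"dz":7.60,"wx":-0.07,"wy":-0.11,"wz":-0.03}]
```

Call:
{"name": "step_arm", "arguments": {"deltas": [{"dx":-0.8,"dy":0.1,"dz":3.2,"wx":0,"wy":0,"wz":0},{"dx":-1.5,"dy":0.1,"dz":5.7,"wx":0,"wy":0,"wz":0},{"dx":-1.85,"dy":0.1,"dz":7.0,"wx":0,"wy":0,"wz":0},{"dx":-2.0,"dy":0.1,"dz":7.6,"wx":0,"wy":0,"wz":0},{"dx":-2.0,"dy":0.1,"dz":7.6,"wx":0,"wy":0,"wz":0}]}}

```text
time: 10.02
eef_pos: [0.5326, -0.2657, 0.0437]
tcp_rot: [[-0.332, 0.94, -0.086], [0.908, 0.342, 0.241], [0.256, 0.002, -0.967]]
contact_force: [-0.5, 0.2, 0.1]
gripper_width: 0.0533
```

Call:
{"name": "step_arm", "arguments": {"deltas": [{"dx":0,"dy":0,"dz":0,"wx":0,"wy":0,"wz":0},{"dx":0,"dy":0,"dz":0,"wx":0,"wy":0,"wz":0},{"dx":0,"dy":0,"dz":0,"wx":0,"wy":0,"wz":0},{"dx":0,"dy":0,"dz":0,"wx":0,"wy":0,"wz":0}], "gripper": 1, "force": 25}}

```text
time: 10.52
eef_pos: [0.5326, -0.266, 0.044]
tcp_rot: [[-0.331, 0.94, -0.086], [0.908, 0.342, 0.241], [0.256, 0.002, -0.967]]
contact_force: [-0.4, -0.4, 7.0]
gripper_width: 0.0266
```

Call:
{"name": "step_arm", "arguments": {"deltas": [{"dx":0.25,"dy":0,"dz":-1,"wx":0,"wy":0,"wz":0},{"dx":0.75,"dy":0,"dz":-3,"wx":0,"wy":0,"wz":0},{"dx":1.75,"dy":0,"dz":-7,"wx":0,"wy":0,"wz":0},{"dx":3,"dy":0,"dz":-12,"wx":0,"wy":0,"wz":0},{"dx":4,"dy":0,"dz":-16,"wx":0,"wy":0,"wz":0}]}}

```text
time: 11.15
eef_pos: [0.533, -0.2682, 0.2118]
tcp_rot: [[-0.332, 0.94, -0.085], [0.908, 0.342, 0.241], [0.255, 0.003, -0.967]]
contact_force: [0.2, -0.5, 0.3]
gripper_width: 0.0266
```

```bash
python3 - <<'E'
from h import *; from kin import *
st=ctrl.read_state(); p0,R0=np.array(st["eef_pos"]),np.array(st["tcp_rot"]); print(st["time"],p0,R0.tolist(),st["gripper_width"],st["joint_pos"],st["contact_force"])
# nominal vial in tool
b=np.array(R0.T@np.r_[V,.010]); Pg=np.array([.5326,-.266,.044]); Rg=np.array([[-.331,.94,-.086],[.908,.342,.241],[.256,.002,-.967]])
b,ax=vial_in_tool(Pg,Rg); print("b,ax",b,ax)
Pf,Rf=present(b,ax); print("final",Pf,Rf.tolist())
c,s,x=fit(); print(*ik(Pf,Rf,s,x,np.array(st["joint_pos"])))
# staging: above and nearer the robot, then along cz
rv=Ro.from_matrix(R0.T@Rf).as_rotvec(); print("turn",np.degrees(np.linalg.norm(rv)))
# path: keep moving toward Pf+0.06*CZ at height
S=Pf+CZ*.05; n=10
rows(p0,R0,[(p0+(S-p0)*min(1,k/n)+[0,0,.02*np.sin(np.pi*min(1,k/n))],R0@Ro.from_rotvec(rv*min(1,k/n)).as_matrix()) for k in range(1,n+1)],1)
E
```

```text
11.15 [ 0.533  -0.2682  0.2118] [[-0.33180820137596984, 0.9395454774851673, -0.0846026786621623], [0.9082195664019186, 0.342411024319624, 0.24060737650599326], [0.25503046230667187, 0.0029976927052542857, -0.9669283722872599]] 0.026640351160605806 [ 0.5382  0.8731 -0.0908  1.1869 -0.1119  1.2737  0.8662] [ 0.1725 -0.4767  0.304 ]
b,ax [-0.0106 -0.0006  0.0324] [ 0.256  0.002 -0.967]
final [ 0.6776 -0.0368  0.2009] [[-0.925097568085797, 0.16913226782457877, 0.3403056390033603], [0.15927267673638082, 0.9859110466671058, -0.05681896456903973], [-0.34477224418915287, 0.0016383040885779836, -0.9389097299163346]]
[ 0.0551  0.7696 -0.1463  1.5589  0.3273  0.4895  1.1048] 0.017365071708804487 0.006398913097765793
turn 68.74115898648617
[{"dx":2.0,"dy":1.9,"dz":-0.4,"wx":-0.3,"wy":-3.1,"wz":-6.1},{"dx":4.0,"dy":3.8,"dz":-0.8,"wx":-0.6,"wy":-6.3,"wz":-12.2},{"dx":5.9,"dy":5.7,"dz":-1.0,"wx":-0.8,"wy":-9.4,"wz":-18.3},{"dx":7.8,"dy":7.6,"dz":-1.1,"wx":-1.1,"wy":-12.6,"wz":-24.4},{"dx":9.7,"dy":9.5,"dz":-1.0,"wx":-1.4,"wy":-15.7,"wz":-30.5}]
[{"dx":0.6,"dy":2.6,"dz":-0.0,"wx":-0.3,"wy":-3.1,"wz":-6.1},{"dx":1.3,"dy":5.1,"dz":0.2,"wx":-0.6,"wy":-6.3,"wz":-12.2},{"dx":1.9,"dy":7.7,"dz":0.5,"wx":-0.8,"wy":-9.4,"wz":-18.3},{"dx":2.5,"dy":10.2,"dz":0.9,"wx":-1.1,"wy":-12.6,"wz":-24.4},{"dx":3.2,"dy":12.7,"dz":1.4,"wx":-1.4,"wy":-15.7,"wz":-30.5}]
```

Call:
{"name": "step_arm", "arguments": {"deltas": [{"dx":2.0,"dy":1.9,"dz":-0.4,"wx":-0.3,"wy":-3.1,"wz":-6.1},{"dx":4.0,"dy":3.8,"dz":-0.8,"wx":-0.6,"wy":-6.3,"wz":-12.2},{"dx":5.9,"dy":5.7,"dz":-1.0,"wx":-0.8,"wy":-9.4,"wz":-18.3},{"dx":7.8,"dy":7.6,"dz":-1.1,"wx":-1.1,"wy":-12.6,"wz":-24.4},{"dx":9.7,"dy":9.5,"dz":-1.0,"wx":-1.4,"wy":-15.7,"wz":-30.5}]}}

```text
time: 11.78
eef_pos: [0.5913, -0.1491, 0.2448]
tcp_rot: [[-0.766, 0.636, 0.091], [0.641, 0.767, 0.035], [-0.048, 0.085, -0.995]]
contact_force: [0.5, -0.3, -0.4]
gripper_width: 0.0267
```

Call:
{"name": "step_arm", "arguments": {"deltas": [{"dx":0.6,"dy":2.6,"dz":0,"wx":-0.3,"wy":-3.1,"wz":-6.1},{"dx":1.3,"dy":5.1,"dz":0.2,"wx":-0.6,"wy":-6.3,"wz":-12.2},{"dx":1.9,"dy":7.7,"dz":0.5,"wx":-0.8,"wy":-9.4,"wz":-18.3},{"dx":2.5,"dy":10.2,"dz":0.9,"wx":-1.1,"wy":-12.6,"wz":-24.4},{"dx":3.2,"dy":12.7,"dz":1.4,"wx":-1.4,"wy":-15.7,"wz":-30.5}]}}

```text
time: 12.4
eef_pos: [0.6492, -0.0309, 0.24]
tcp_rot: [[-0.925, 0.167, 0.34], [0.157, 0.986, -0.055], [-0.345, 0.002, -0.939]]
contact_force: [0.2, -0.5, -1.7]
gripper_width: 0.0272
```

```bash
cat > chk.py <<'E'
from h import *; from kin import *
import sys
tag=sys.argv[1]
st=ctrl.read_state(); p0,R0=np.array(st["eef_pos"]),np.array(st["tcp_rot"]); print(st["time"],p0,R0.tolist(),st["gripper_width"],st["joint_pos"])
Pg=np.array([.5326,-.266,.044]); Rg=np.array([[-.331,.94,-.086],[.908,.342,.241],[.256,.002,-.967]])
b,ax=vial_in_tool(Pg,Rg); B=p0+R0@b; A=R0@ax; print("pred base",B,"axis",A)
t=(B-LENS)@CZ; print("dist",t,"lateral mm",1000*np.linalg.norm(B-LENS-t*CZ),"tilt",np.degrees(np.arccos(A@CZ)))
for n in("scene","top","wrist"):
    s=viewer.snapshot(n); cv2.imwrite(f"pics/{tag}_{n}.png",s["image"]); np.savez(f"{tag}_{n}.npz",**{k:np.array(v) for k,v in s.items()})
    W=world(s); K=np.array([[s["fx"],0,s["cx"]],[0,s["fy"],s["cy"]],[0,0,1.]])
    d=viewer.silhouettes("vial",s)[:3]
    for k in d:
        P=W[k["mask"]]; P=P[np.isfinite(P[:,0])]
        print(n,round(k["confidence"],2),len(P),np.median(P,0) if len(P) else "")
    pts=np.array([B,B+A*.048,B+A*.057,LENS]); q=(pts-s["eye"])@np.array(s["orientation"])*[1,-1,-1]; print(n,"px base,shoulder,cap,lens",cv2.projectPoints(q,np.zeros(3),np.zeros(3),K,np.array(s["D"],float))[0][:,0].round().tolist())
Pf,Rf=present(b,ax); rv=Ro.from_matrix(R0.T@Rf).as_rotvec()
rows(p0,R0,[(p0+(Pf-p0)*f,R0@Ro.from_rotvec(rv*f).as_matrix()) for f in(.3,.6,.85,1,1)])
E
python3 chk.py s1
```

```text
12.4 [ 0.6492 -0.0309  0.24  ] [[-0.9254378258996926, 0.16675126398154885, 0.34023351738858043], [0.15731453932948064, 0.9859963057721862, -0.05534817719812243], [-0.34469836975187884, 0.0023023822786920707, -0.9387106758348068]] 0.027213308649673217 [ 0.0473  0.6738 -0.1511  1.6118  0.3318  0.5388  1.09  ]
pred base [ 0.6699 -0.035   0.2132] axis [-0.5656  0.0958  0.8195]
dist 0.1086056818094869 lateral mm 1.6274418146608685 tilt nan
scene 0.88 372 [ 0.6119 -0.2935  0.0367]
scene 0.71 229 [ 0.6511 -0.0418  0.2307]
scene px base,shoulder,cap,lens [[238.0, 128.0], [226.0, 115.0], [224.0, 112.0], [261.0, 155.0]]
top 0.71 157 [ 0.663  -0.0334  0.2426]
top 0.56 145 [ 0.6172 -0.2858  0.0459]
top px base,shoulder,cap,lens [[208.0, 189.0], [202.0, 200.0], [201.0, 203.0], [220.0, 167.0]]
wrist 0.79 4342 [ 0.64   -0.0292  0.2558]
wrist 0.69 587 [ 0.62   -0.2743  0.0158]
wrist px base,shoulder,cap,lens [[272.0, 277.0], [272.0, 306.0], [271.0, 314.0], [271.0, 247.0]]
[{"dx":-0.41,"dy":-0.03,"dz":1.40,"wx":0.02,"wy":-0.00,"wz":0.03},{"dx":-0.82,"dy":-0.07,"dz":2.80,"wx":0.05,"wy":-0.01,"wz":0.07},{"dx":-1.16,"dy":-0.09,"dz":3.96,"wx":0.07,"wy":-0.01,"wz":0.10},{"dx":-1.37,"dy":-0.11,"dz":4.66,"wx":0.08,"wy":-0.01,"wz":0.11},{"dx":-1.37,"dy":-0.11,"dz":4.66,"wx":0.08,"wy":-0.01,"wz":0.11}]chk.py:7: RuntimeWarning: invalid value encountered in arccos
  t=(B-LENS)@CZ; print("dist",t,"lateral mm",1000*np.linalg.norm(B-LENS-t*CZ),"tilt",np.degrees(np.arccos(A@CZ)))
```

```bash
cat > fitv.py <<'E'
from h import *; from kin import *
import sys
tag=sys.argv[1]
st=ctrl.read_state(); p0,R0=np.array(st["eef_pos"]),np.array(st["tcp_rot"])
Pg=np.array([.5326,-.266,.044]); Rg=np.array([[-.331,.94,-.086],[.908,.342,.241],[.256,.002,-.967]])
b,ax=vial_in_tool(Pg,Rg); B=p0+R0@b; A=R0@ax; A/=np.linalg.norm(A)
e1=np.cross(A,[0,1,0]); e1/=np.linalg.norm(e1); e2=np.cross(A,e1)
ims=[]
for n in("wrist","scene","top"):
    s=dict(np.load(f"{tag}_{n}.npz")); W=world(s); d=W-B; h=d@A; r=np.sqrt(np.maximum((d**2).sum(-1)-h**2,0))
    m=(r<.02)&(h>-.004)&(h<.062); bo=m&(h<.025)&(r>.008); P=W[bo]
    def f(v):
        a=A+v[0]*e1+v[1]*e2; a/=np.linalg.norm(a); dd=P-(B+v[2]*e1+v[3]*e2); hh=dd@a
        return np.sqrt((dd**2).sum(-1)-hh**2)-.014
    if n!="top" and len(P)>20:
        q=least_squares(f,[0,0,0,0],loss="soft_l1",f_scale=.001); print(n,len(P),"tilt deg e1,e2",np.degrees(q.x[:2]),"offset mm",q.x[2:]*1000,"e1",e1,"e2",e2,"rms",np.sqrt(np.mean(q.fun**2))*1000)
    print(n,"h range of points",len(h[m]),np.percentile(h[m],[1,5,95,99])*1000)
    K=np.array([[s["fx"],0,s["cx"]],[0,s["fy"],s["cy"]],[0,0,1.]]); pts=np.array([B,B+A*.048,B+A*.057,LENS]); qq=(pts-s["eye"])@s["orientation"]*[1,-1,-1]
    px=cv2.projectPoints(qq,np.zeros(3),np.zeros(3),K,s["D"])[0][:,0]; c=px.mean(0).astype(int); w=(75,75) if n=="wrist" else (45,45)
    x0,y0=max(c[0]-w[0],0),max(c[1]-w[1],0); cr=s["image"][y0:y0+2*w[1],x0:x0+2*w[0]]; k=260/cr.shape[1]; cr=cv2.resize(cr,(260,260),interpolation=cv2.INTER_CUBIC)
    ims.append(cr.copy())
    for u in px: cv2.circle(cr,tuple(int(t) for t in (u-[x0,y0])*k),2,(0,0,255),-1)
    ims.append(cr)
cv2.imwrite(f"pics/{tag}_c.png",np.vstack([np.hstack(ims[0::2]),np.hstack(ims[1::2])]))
E
python3 fitv.py s1
```

```text
wrist 366 tilt deg e1,e2 [ 0.54  -0.789] offset mm [-1.4724 -1.6528] e1 [-0.8249  0.     -0.5653] e2 [-0.0552 -0.9952  0.0805] rms 0.13132690511497008
wrist h range of points 5630 [ 7.2146 21.1245 59.6864 61.4713]
scene 122 tilt deg e1,e2 [ 0.5402 -0.7672] offset mm [-3.5872  0.2815] e1 [-0.8249  0.     -0.5653] e2 [-0.0552 -0.9952  0.0805] rms 0.8812580901806851
scene h range of points 340 [ 3.116   5.8987 59.9194 61.6266]
top h range of points 219 [ 1.5103  4.9385 53.4216 56.999 ]
```

View pics/s1_c.png

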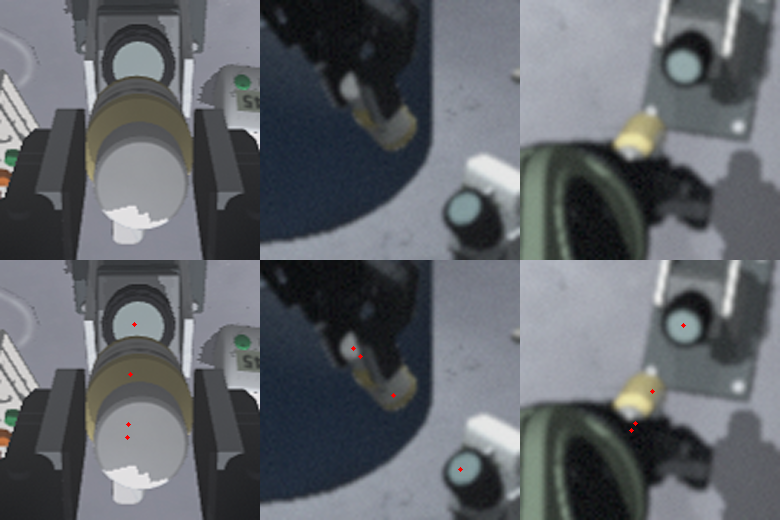

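Held vial, shown in three views: in the wrist view the cap is at (141,185) with the lens behind it at (140,62). The scene and top views show the base end pointing at the lens. Next I compare the lens and the vial axis in the same wrist picture, so the calibration bias cancels.

```bash
python3 - <<'E'
from h import *; from kin import *
for n in("wrist","scene","top"):
    s=dict(np.load(f"s1_{n}.npz")); W=world(s); g=s["image"].astype(int)
    d=W-LENS; h=d@CZ; r=np.sqrt(np.maximum((d**2).sum(-1)-h**2,0)); m=(r<.024)&(abs(h)<.008)
    e1=np.cross(CZ,[0,1,0]); e1/=np.linalg.norm(e1); e2=np.cross(CZ,e1)
    lens=m&(g.min(2)>90)&(r<.02); 
    q=np.stack([d[m]@e1,d[m]@e2],1)*1000
    ql=np.stack([d[lens]@e1,d[lens]@e2],1)*1000
    print(n,m.sum(),"rim minEnc",cv2.minEnclosingCircle(q.astype(np.float32)),"glass",len(ql),cv2.minEnclosingCircle(ql.astype(np.float32)) if len(ql) else "", "h med",np.median(h[lens])*1000, "glass e2 range",np.percentile(ql[:,1],[1,99]),"e1 range",np.percentile(ql[:,0],[1,99]))
    P=W[lens]; c=P.mean(0); V3=np.linalg.svd(P-c)[2][2]; V3*=np.sign(V3[2]); print("  normal",V3,np.degrees(np.arccos(V3@CZ)),"yaw",np.degrees(np.arctan2(V3[1],V3[0])))
print(CZ,e1,e2)
st=ctrl.read_state(); print(st["time"],st["eef_pos"])
E
```

```text
wrist 1088 rim minEnc ((-0.5341734886169434, -1.9218860864639282), 17.855546951293945) glass 546 ((-1.349611759185791, -4.611470699310303), 15.460103988647461) h med 0.998863760630454 glass e2 range [-18.9331  10.1195] e1 range [-8.6302 10.606 ]
  normal [-0.5488  0.1122  0.8284] 1.3645469725001456 yaw 168.44887030115316
scene 219 rim minEnc ((-1.8124403953552246, 2.190178394317627), 19.019363403320312) glass 90 ((-1.9193801879882812, 0.5319929122924805), 17.361530303955078) h med 0.5732936394189725 glass e2 range [-10.6812  12.7739] e1 range [-14.041    9.6941]
  normal [-0.5379  0.1568  0.8283] 3.7724533455181297 yaw 163.74666255717412
top 215 rim minEnc ((0.09425792843103409, -0.6984784007072449), 18.444751739501953) glass 99 ((-0.5920090675354004, -1.4246318340301514), 13.371006965637207) h med 0.5428988438184101 glass e2 range [-12.5611   9.6057] e1 range [-11.9832  11.6818]
  normal [-0.5839  0.1444  0.7988] 3.1138664507331404 yaw 166.10845891377954
[-0.5652  0.0976  0.8192] [-0.8231  0.     -0.5679] [-0.0554 -0.9952  0.0804]
12.7 [ 0.6488 -0.0327  0.2392]
```

```bash
python3 - <<'E'
from h import *; from kin import *
for t in("s1_top","s1_wrist","s1_scene","top0","scene0"):
    W=world(dict(np.load(t+".npz"))); m=(np.hypot(W[...,0]-.766,W[...,1]+.052)<.09)&(abs(W[...,2]-.0105)<.005)
    m=cv2.morphologyEx(m.astype(np.uint8),cv2.MORPH_OPEN,np.ones((3,3))).astype(bool); P=W[m]; print(t,len(P),cv2.minAreaRect((P[:,:2]*1000).astype(np.float32)))
st=ctrl.read_state(); p0,R0=np.array(st["eef_pos"]),np.array(st["tcp_rot"])
Pg=np.array([.5326,-.266,.044]); Rg=np.array([[-.331,.94,-.086],[.908,.342,.241],[.256,.002,-.967]])
b,ax=vial_in_tool(Pg,Rg); B=p0+R0@b; A=R0@ax; e1=np.cross(CZ,[0,1,0]); e1/=np.linalg.norm(e1); e2=np.cross(CZ,e1)
B=B-.0011*e1-.0003*e2; A=A+np.radians(.4)*e1-np.radians(.6)*e2; A/=np.linalg.norm(A)
b,ax=R0.T@(B-p0),R0.T@A; print("b,ax",b,ax)
Pf,Rf=present(b,ax); rv=Ro.from_matrix(R0.T@Rf).as_rotvec(); print(Pf,np.degrees(rv))
rows(p0,R0,[(p0+(Pf-p0)*f,R0@Ro.from_rotvec(rv*f).as_matrix()) for f in(.3,.6,.85,1,1)])
E
```

```text
s1_top 1053 ((766.41552734375, -51.76881408691406), (90.23918914794922, 130.60260009765625), 80.73535919189453)
s1_wrist 5643 ((766.4620971679688, -50.7369499206543), (89.0458755493164, 130.09844970703125), 80.9736099243164)
s1_scene 1078 ((765.5798950195312, -55.41563415527344), (90.59202575683594, 131.1917266845703), 80.89812469482422)
top0 1053 ((766.248779296875, -51.678443908691406), (90.2602767944336, 130.47735595703125), 80.95833587646484)
scene0 1101 ((766.3118896484375, -55.34440231323242), (91.55552673339844, 131.07508850097656), 80.23644256591797)
b,ax [-0.0116 -0.0001  0.0321] [ 0.264   0.0114 -0.9645]
[ 0.6768 -0.0374  0.2005] [-0.4958  0.3058 -0.3208]
[{"dx":-0.40,"dy":0.00,"dz":1.38,"wx":-0.15,"wy":0.09,"wz":-0.10},{"dx":-0.81,"dy":0.00,"dz":2.77,"wx":-0.30,"wy":0.18,"wz":-0.19},{"dx":-1.14,"dy":0.01,"dz":3.92,"wx":-0.42,"wy":0.26,"wz":-0.27},{"dx":-1.35,"dy":0.01,"dz":4.61,"wx":-0.50,"wy":0.31,"wz":-0.32},{"dx":-1.35,"dy":0.01,"dz":4.61,"wx":-0.50,"wy":0.31,"wz":-0.32}]
```

Call:
{"name": "step_arm", "arguments": {"deltas": [{"dx":-0.4,"dy":0,"dz":1.4,"wx":-0.1,"wy":0.1,"wz":-0.1},{"dx":-0.8,"dy":0,"dz":2.8,"wx":-0.3,"wy":0.2,"wz":-0.2},{"dx":-1.15,"dy":0,"dz":3.9,"wx":-0.4,"wy":0.3,"wz":-0.3},{"dx":-1.35,"dy":0,"dz":4.6,"wx":-0.5,"wy":0.3,"wz":-0.3},{"dx":-1.35,"dy":0,"dz":4.6,"wx":-0.5,"wy":0.3,"wz":-0.3}]}}

```text
time: 13.32
eef_pos: [0.6769, -0.0365, 0.1992]
tcp_rot: [[-0.929, 0.162, 0.333], [0.156, 0.987, -0.046], [-0.336, 0.01, -0.942]]
contact_force: [-0.1, -0.7, 0.4]
gripper_width: 0.0269
```

Call:
{"name": "step_arm", "arguments": {"deltas": [{"dx":0,"dy":0,"dz":0,"wx":0,"wy":0,"wz":0},{"dx":0,"dy":0,"dz":0,"wx":0,"wy":0,"wz":0}]}}

```text
time: 13.58
eef_pos: [0.6769, -0.0364, 0.2002]
tcp_rot: [[-0.929, 0.162, 0.334], [0.156, 0.987, -0.046], [-0.337, 0.01, -0.941]]
contact_force: [0.2, 0.7, -0.2]
gripper_width: 0.0266
```

```bash
python3 chk.py s2 2>/dev/null; python3 fitv.py s2; python3 - <<'E'
from h import *; from kin import *
e1=np.cross(CZ,[0,1,0]); e1/=np.linalg.norm(e1); e2=np.cross(CZ,e1)
for n in("wrist","scene","top"):
    s=dict(np.load(f"s2_{n}.npz")); W=world(s); d=W-LENS; h=d@CZ; r=np.sqrt(np.maximum((d**2).sum(-1)-h**2,0)); m=(r<.024)&(abs(h)<.008)
    q=np.stack([d[m]@e1,d[m]@e2],1)*1000; print(n,m.sum(),"rim",cv2.minEnclosingCircle(q.astype(np.float32)),"h",np.median(h[m])*1000)
    m=(r<.02)&(h>.04)&(h<.125); print("  vial/lens-axis h:",np.percentile(h[m],[0.5,2,50])*1000)
cockangles(dict(np.load("s2_wrist.npz")),(.4933,-.0722))
E
```

```text
13.575 [ 0.6769 -0.0364  0.2002] [[-0.9285019791752882, 0.1618523958156458, 0.3341973618033341], [0.15561310238018705, 0.986767207507765, -0.04555261304185425], [-0.33714779701962516, 0.009709796911522892, -0.9414016585967706]] 0.026624582206690443 [ 0.0612  0.7664 -0.1541  1.5525  0.3383  0.5105  1.105 ]
pred base [ 0.6974 -0.04    0.1733] axis [-0.5605  0.0859  0.824 ]
dist 0.05983994887793485 lateral mm 1.4759944846276727 tilt nan
scene 0.8 426 [ 0.6125 -0.2929  0.0339]
scene 0.67 211 [ 0.6755 -0.0439  0.1921]
scene 0.47 362 [ 0.695  -0.2803  0.034 ]
scene px base,shoulder,cap,lens [[249.0, 141.0], [238.0, 128.0], [236.0, 126.0], [261.0, 155.0]]
top 0.63 154 [ 0.6916 -0.0421  0.2011]
top px base,shoulder,cap,lens [[213.0, 179.0], [208.0, 189.0], [207.0, 191.0], [220.0, 167.0]]
wrist 0.7 4299 [ 0.6681 -0.034   0.2164]
wrist px base,shoulder,cap,lens [[270.0, 277.0], [269.0, 305.0], [269.0, 313.0], [268.0, 258.0]]
[{"dx":-0.03,"dy":-0.01,"dz":-0.01,"wx":0.17,"wy":-0.14,"wz":0.07},{"dx":-0.06,"dy":-0.02,"dz":-0.03,"wx":0.35,"wy":-0.28,"wz":0.14},{"dx":-0.08,"dy":-0.02,"dz":-0.04,"wx"
[... 603 characters left out ...]
 points 151 [ 3.1093  5.2012 44.6958 49.963 ]
wrist 1013 rim ((0.05430356413125992, -1.5059388875961304), 17.77243423461914) h 0.18609441261862927
  vial/lens-axis h: [ 64.2205  71.5382 116.2833]
scene 221 rim ((-1.3120050430297852, 2.538989782333374), 19.08189582824707) h -0.5482627242437167
  vial/lens-axis h: [59.9061 62.4061 99.6292]
top 217 rim ((0.08589843660593033, -1.4613738059997559), 18.92888069152832) h -0.5943748278748597
  vial/lens-axis h: [62.018  63.0703 87.6059]
pointer end 0 nan tail 0 Noneh.py:34: RuntimeWarning: Mean of empty slice.
  print("pointer end",t.sum(),ang[t].mean(),"tail",b.sum(),np.mean(ang[b]%360)-180 if b.sum() else None)
  ret = ret.dtype.type(ret / rcount)
```

View pics/s2_c.png

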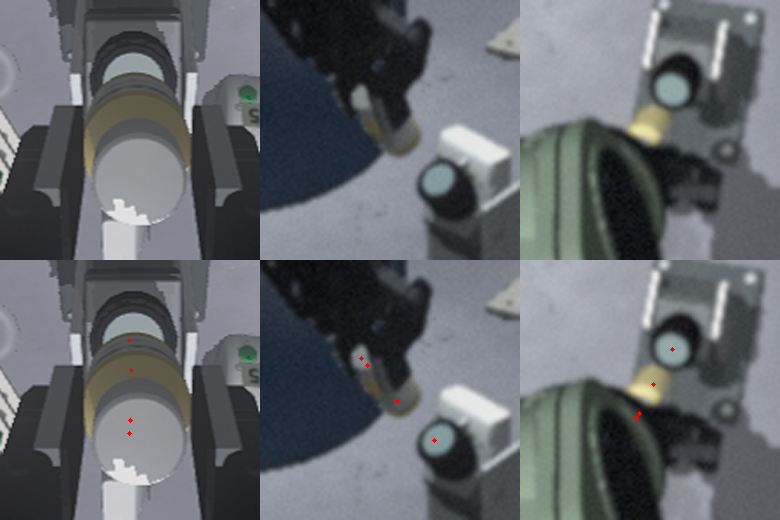

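The final picture shows the base end pointing straight down the line of sight at the lens: wrist-view cap (139,182) over lens (133,68), scene-view base (400,140) and lens (437,180). Measured in the same wrist picture, the vial is about 0.3 mm off the lens axis, tilted under 1°, and about 60 mm away. I hand in.

```bash
python3 - <<'E'
from h import *
st=ctrl.read_state(); print(st["time"],st["eef_pos"],st["gripper_width"],st["contact_force"],np.abs(st["dq"]).max())
print(ctrl.sign_off())
E
```

```text
13.875 [ 0.6768 -0.0364  0.1998] 0.02689950889072778 [-0.2132  0.6279  0.4931] 0.0019034514463231289
the job is handed in; nothing more can be done
None
```

The cock is set half open and the vial is held steady in front of the inspection camera. The job was handed in at 13.9 s.

- **Cock:** I gripped it at the hub and turned it while the vial was still in its well. After I let go, the pointer measured 56.4–57.2° against 57.1° for the middle mark. I did not get another look at it after that check, but nothing touched it afterwards.
- **Vial:** I took the white-capped vial from the end well with the tool leaned 15°, because the fitted arm model put a straight grip at a wrist joint limit when tilted to the lens.
- **Presentation, last checks:** the base is about 60 mm from the lens glass, with the cameras reading 60–62 mm. The vial's tilt from the line of sight is under 1° by the wrist camera. The wrist camera puts it about 0.3 mm off the line of sight.
- **Disagreement:** the scene camera showed about 1.8 mm off the line of sight and a less certain tilt of up to 2°. Its calibration differed from the others by about 3 mm, so I relied on the wrist view.
- **Left alone:** the arm did not touch the plugs, the spare vial, the green look-alike or the camera. The largest force reading was 7 N, while closing on the vial.

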